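# Lock a hammer-head stop knob into the drilling jig's strut

## Robot

A 7-joint arm with a two-finger parallel gripper is mounted at the origin on the work surface. World frame = base frame: x ahead of the robot, y to its left, z up, the work surface at z = 0. Lengths are in m, angles in degrees, forces in N, time in s.
With the tool pointing down it reaches from about 0.425 to 0.825 m from the base axis. Payload 3.6 kg.
Tool frame: the origin (TCP) lies between the finger pads; the fingertips stand 22 mm ahead of it and the grasp point (between the pads) lies 3 mm ahead of it; z points along the fingers, y is the line along which they close (so a half turn about z gives the same grasp; the last joint's range is limited). The gripper opens to 93 mm and grips with 3 to 60 N. Pads are 15 mm wide; open, the fingers measure 128 mm over their backs; the gripper's body (75 mm by 188 mm) begins 65 mm behind the grasp point.
Start: joints at [-70.674, 35.231, -0.722, 81.555, 0.464, 63.22, -2.315], TCP at [0.231, 0.607, 0.241] pointing down, gripper open.
Joint ranges: [-178.69, 178.69], [-17.37, 117.87], [-77.05, 75.6], [15.02, 138.74], [-78.02, 258.01], [0.78, 113.62], [-162.83, 162.83]. Speed limits (degrees/s): [159.86, 159.86, 180, 180, 180, 180, 180].

## Interface

Orientations are given as [roll, pitch, yaw] about the fixed x, y, z axes, in that order (R = Rz(yaw) Ry(pitch) Rx(roll)).
In Python, from cell import manip gives the robot as it stands.
- The arm moves only by the tool move_arm, never from a script. Its argument "motion" is a list of rows, each a list of 7 numbers: the shift along the tool's x, y, z in units of 0.1 m (1.0 is 0.1 m), then the turn, a rotation vector about the tool's x, y, z in units of 60 degrees (1.0 is 60 degrees), then the finger opening in mm, from 0 to 93. A call has 1 to 20 rows; each row is the pose to reach, as a shift and turn from the pose commanded when the call began, along the tool's axes at that moment; what a row does not reach only later rows make up. A row lasts 1/8 s, in which the tool goes at most 62.5 mm and 10.7 degrees, less where a joint would pass 70% of its speed; a pose out of reach is approached as far as the arm can. A call with a number of a shift or a turn outside -1 to 1 is refused whole. A call with a gripper value outside its range is refused whole. The fingers move at their own pace and stop on an object; "squeeze" is the grip in N (left out, the last holds). Time passes only in rows, so rows that repeat a pose let the fingers close. It gives the time, the measured TCP pose, the force, the opening and the grip force at its end, in the units of the state.
- manip.state(): the state, without advancing time (a new reading comes with each control period).
- manip.capture(name): name is "side" or "top" or "wrist"; returns a dict with "frame" (400x640x3 uint8, red, green, blue), "fx", "fy", "cx", "cy" (pixels), "distortion" ([k1, k2, p1, p2, k3] as OpenCV has them; the pictures are not rectified), "T" (4x4, takes a point from camera to world coordinates). Camera axes: x right, y up, looking along -z (the intrinsics and any distortion apply to the point x, -y, -z); pixel columns grow to the right and rows downward; lengths in m; the calibration is good to about 2 mm. A picture is of the moment at which its call begins. There is no depth.
- manip.close_job(): hands the job in; it is judged then, once.
The state is a dict: "clock": time; "q": joint angles; "joint_velocities": joint speeds; "joint_torque": joint torques, N m; "tcp_pos": TCP position; "tcp_rot": TCP orientation; "wrist_force": force on the tool from outside, world axes, zero at the start; "ft_torque": the same for the moment, N m; "width": finger opening in m; "grip_force": force on a finger pad.
Only numpy, scipy, OpenCV 4.12 (cv2) and the standard library are available. Lean on these libraries where they do the work, as an engineer would, in place of code of your own. Each camera call takes 0.05 s, during which the arm holds its last target. There are 200 camera calls.

## Task

Take the orange hammer-head knob out of the rack and push its head, lengthwise, through the slot of the tilted strut at the red index clip until the collar rests on the lips; then give it a quarter turn, either way, so that the head catches under both lips, and let go. Leave the index clip, the grey and black knobs in the rack and the other things on the bench where they are.

Things in the scene. Friction and masses are not known exactly. Their poses are not given: they have to be found in the camera images.
- knob_grip (a point): Middle of the orange knob's wing grip (36 long x 14 thick x 43 mm tall), on the knob's axis, 45 mm above the foot of its head, 25 above the collar's top, 18 below the grip's top. x: along the long side of grip and head; y: across the 14 mm thickness (pinch along y); z: up the stem. Stands upright in the rack at the start. One rigid piece, about 120 g, 63 mm tall.
- knob_seat (a point): On the orange knob's axis at the underside of its aluminium collar (36 dia x 4 mm), 29 mm below knob_grip; same axes. Below it 7 mm of bare 16 mm stem, then the steel head, 31 long (x) x 18 wide (y) x 9 mm thick, its lowest 3 mm narrowed to 28 x 14.
- index_mark (a point): Target for knob_seat: centre of the slot at the red clip, level with the outer face of the lips. z: outward normal of the open face, leaning 30 degrees from vertical roughly towards the robot; y: along the slot, level; x: across the slot, up the slope. The clip: two red cheeks, 10 mm wide, on the strut's flanks and red stripes across the lips; stiff (40 N), somewhere along the strut.
- strut: Galvanised steel channel 41 x 41 x 220 mm on a fixed blue stand, ends capped. Origin: middle of the slot at the lips' outer face, 125 mm above the bench; axes as index_mark. Slot 22 mm wide, lips 5 thick, inside 36 wide and 33 deep below the lips. The head passes only lengthwise (knob x along the slot); with the collar on the lips it has 2 mm play below them and turns freely.
- rack: Fixed plywood rack 210 x 60 x 22 mm; origin under its centre. Three 35 x 21 mm holes, 12 mm deep, 68 mm apart along x, long sides along x, each with a knob standing head down, its grip's long side along x. The knobs lift straight out; their order varies.
- grey_knob_grip (a point): The same point on the grey knob (same shape), in the rack; stays there.
- black_knob_grip (a point): The same point on the black knob (same shape), in the rack; stays there.
- drill: Cordless drill standing on its battery, 205 mm tall, about 240 mm long, 75 wide; origin under the battery's centre. Bystander.
- spool: Solder spool with blue flanges, 52 dia x 40 mm, standing; origin under its centre. Bystander.
- pen_cup: Blue plastic cup, 80 dia x 90 mm, standing; origin under its centre. Bystander.
- screwdriver: Screwdriver lying on the bench; origin on its underside. Bystander.
- offcut: Square aluminium bar 25 x 160 x 25 mm lying along its y; origin under its centre. Bystander.
There are look-alikes about, which are no part of the job. Of the things that look like the part that bears knob_grip, the middle-sized one is meant.

How it is judged (in metres and radians):
On the way:
1. the orange knob's head is through the slot, lengthwise, with the collar down on the lips (x of knob_seat in the frame of index_mark between -0.006 and 0.006 m and z of knob_seat in the frame of index_mark between -0.003 and 0.0035 m and angle between the z axis of knob_grip and the z axis of index_mark, either way round below 0.15 rad and angle between the x axis of knob_grip and the y axis of index_mark, either way round below 0.3 rad), for 0.1 s.
At the end, for the whole second after the job is handed in: Orange knob in the strut: collar within 3 mm of the lips, stem square to the face (0.15 rad), within 6 mm of the slot's centre line and of the index mark, head across the slot (0.3 rad); clip moved under 5 mm, other knobs under 15 mm, bystanders under 20 mm (x of knob_seat in the frame of index_mark between -0.006 and 0.006 m and z of knob_seat in the frame of index_mark between -0.003 and 0.0035 m and angle between the z axis of knob_grip and the z axis of index_mark, either way round below 0.15 rad and y of knob_seat in the frame of index_mark between -0.006 and 0.006 m and angle between the x axis of knob_grip and the y axis of index_mark, either way round above 1.27 rad and distance of index_mark from where it was at the start of the episode below 0.005 m and distance of each of grey_knob_grip, black_knob_grip from where it was at the start of the episode below 0.015 m and distance of each of drill, spool, pen_cup, screwdriver, offcut from where it was at the start of the episode below 0.02 m); the robot touches nothing.
It fails at once if the index clip is pushed along by 5 mm or more (distance of index_mark from where it was at the start of the episode above 0.005 m).
It fails at once if the grey or the black knob is taken out or displaced by more than 15 mm (distance of any of grey_knob_grip, black_knob_grip from where it was at the start of the episode above 0.015 m).
It fails at once if a bystander on the bench is displaced by more than 20 mm (distance of any of drill, spool, pen_cup, screwdriver, offcut from where it was at the start of the episode above 0.02 m).
It also fails if it takes over 45 s, if anything falls off the work surface, if the arm or the gripper's body presses on something with over 40 N, if the wrist force passes 120 N, or if a joint passes its speed limit or range.

## Working session

There is one attempt and no reset: what is moved stays moved. The work goes in short steps, Python scripts to look and compute and a tool call to move; the robot and the scene stay as the last step left them, time stands still between calls to the robot, and variables do not carry over. Pictures are saved under pics/ and viewed, at most 12 in all, crops included, and the job is handed in when it is done.

Besides the shell and the picture viewer there is one more tool, called after "Call:" as a command line: name --pt "numbers of a row" for each row, then --argument value for the rest. move_arm: Moves the arm, as the interface text tells. Shifts and turns lie within -1 to 1; 1 stands for 0.1 m of shift or 60 degrees of turn. Its arguments: {"type":"object","properties":{"motion":{"type":"array"},"squeeze":{"type":"number"}},"required":["motion"]}

```bash
mkdir -p pics; cat > h.py <<'E'
import numpy as np, cv2, pickle
from cell import manip
from scipy.spatial.transform import Rotation as Ro
def cap(n):
    c=manip.capture(n); c['K']=np.array([[c['fx'],0,c['cx']],[0,c['fy'],c['cy']],[0,0,1.]]); c['D']=np.array(c['distortion'],float); c['T']=np.array(c['T']); c['bgr']=np.ascontiguousarray(np.array(c['frame'])[...,::-1]); return c
def ray(c,uv):
    p=cv2.undistortPoints(np.array([[uv]],float),c['K'],c['D'])[0,0]
    d=c['T'][:3,:3]@np.array([p[0],-p[1],-1]); return c['T'][:3,3],d/np.linalg.norm(d)
def onz(c,uv,z):
    o,d=ray(c,uv); return o+d*(z-o[2])/d[2]
def tri(*cu):
    A=np.zeros((3,3));b=np.zeros(3)
    for c,uv in cu:
        o,d=ray(c,uv);P=np.eye(3)-np.outer(d,d);A+=P;b+=P@o
    x=np.linalg.solve(A,b); return x,[np.linalg.norm(np.cross(x-ray(c,uv)[0],ray(c,uv)[1])) for c,uv in cu]
def proj(c,X):
    X=np.atleast_2d(X); Y=(X-c['T'][:3,3])@c['T'][:3,:3]; Y=Y*[1,-1,-1]
    return cv2.projectPoints(Y,np.zeros(3),np.zeros(3),c['K'],c['D'])[0][:,0]
E
python3 - <<'E'
from h import *
for n in('side','top','wrist'):
    c=cap(n); cv2.imwrite(f'pics/{n}0.png',c['bgr']); print(n,c['T'].round(3).tolist(),c['fx'],c['D'])
s=manip.state();print(s['tcp_pos'],s['tcp_rot'],s['clock'])
a=cv2.imread('pics/side0.png');b=cv2.imread('pics/top0.png')
E
```

```text
side [[0.853, 0.346, -0.39, 0.129], [-0.521, 0.55, -0.653, -0.7], [-0.011, 0.761, 0.649, 0.818], [0.0, 0.0, 0.0, 1.0]] 362.21857666005 [0.00226876 0.         0.         0.         0.        ]
top [[0.014, 0.991, -0.131, 0.381], [-1.0, 0.013, -0.004, 0.038], [-0.002, 0.131, 0.991, 1.535], [0.0, 0.0, 0.0, 1.0]] 431.1648042035712 [-0.03027441  0.          0.          0.          0.        ]
wrist [[0.356, -0.899, -0.256, 0.16], [0.935, 0.341, 0.1, 0.634], [-0.003, -0.275, 0.961, 0.385], [0.0, 0.0, 0.0, 1.0]] 306.48615160963624 [-0.04576125  0.          0.          0.          0.        ]
[0.23108662 0.60696307 0.23976743] [-1.79890435e+02  8.03088262e-04  1.59158403e+02] 0.15
```

View pics/side0.png

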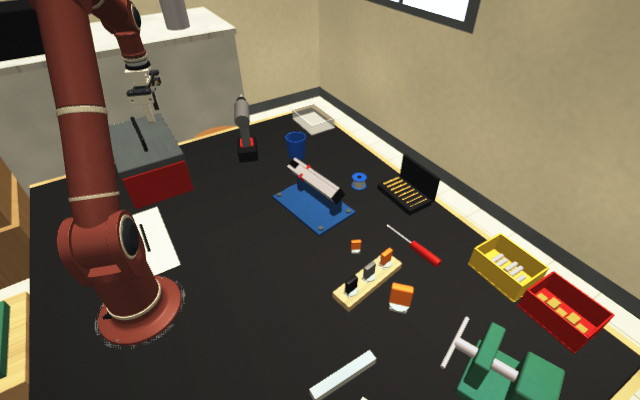

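View pics/top0.png

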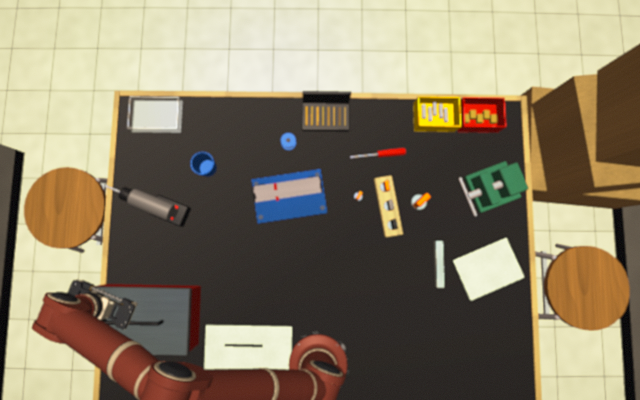

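The top view shows the robot's base at (320,365), the strut at (288,190) with red clip stripes at about (276,190), the rack at (388,207) and the arm folded at the left. Candidates for the orange knob:
- **Small:** side (356,245), top (358,196), standing outside the rack.
- **Middle-sized:** side (386,257), top (384,186), in the rack.
- **Large:** side (401,295), top (421,201), outside the rack.

I choose the middle-sized one in the rack.

```bash
python3 - <<'E'
from h import *
s=cap('side');t=cap('top')
pickle.dump((s,t),open('st.pkl','wb'))
def om(c,lo,hi,roi):
    h=cv2.cvtColor(c['bgr'],cv2.COLOR_BGR2HSV);m=cv2.inRange(h,lo,hi);z=np.zeros_like(m);x0,y0,x1,y1=roi;z[y0:y1,x0:x1]=m[y0:y1,x0:x1];return z
def blobs(m,a=3):
    n,l,st,ce=cv2.connectedComponentsWithStats(m);return [(st[i].tolist(),ce[i].round(1).tolist()) for i in range(1,n) if st[i,4]>=a]
print('side or',blobs(om(s,(3,150,90),(18,255,255),(330,230,430,320))))
print('top or',blobs(om(t,(3,120,90),(18,255,255),(340,170,440,240))))
for n,c,roi in(('side',s,(270,150,370,220)),('top',t,(245,165,335,225))):
    m=om(c,(0,130,80),(6,255,255),roi)|om(c,(172,130,80),(180,255,255),roi);print(n,'red',blobs(m,2))
# rack wood in top
m=om(t,(12,50,120),(30,200,255),(365,165,410,245));k=max(cv2.findContours(m,0,2)[0],key=cv2.contourArea)
b=cv2.boxPoints(cv2.minAreaRect(k));print('rack',[onz(t,p,.022).round(4).tolist() for p in b])
m=om(t,(0,0,120),(30,90,255),(250,165,330,225));k=max(cv2.findContours(m,0,2)[0],key=cv2.contourArea)
r=cv2.minAreaRect(k);b=cv2.boxPoints(r);print('strut',r,[onz(t,p,.125).round(4).tolist() for p in b])
a=cv2.resize(s['bgr'][235:315,325:425],(500,400),interpolation=2)
b=cv2.resize(s['bgr'][150:230,270:360],(450,400),interpolation=2)[:, :300]
cv2.imwrite('pics/c1.png',np.hstack([a,b]))
E
```

```text
side or [([351, 239, 11, 11, 94], [355.7, 243.8]), ([380, 247, 13, 18, 127], [385.9, 256.1]), ([389, 282, 25, 24, 374], [400.7, 295.1])]
top or [([383, 180, 7, 12, 49], [386.6, 185.9]), ([356, 190, 7, 10, 34], [359.1, 194.0]), ([413, 192, 19, 16, 103], [422.5, 199.5])]
side red [([307, 164, 5, 5, 13], [308.5, 165.8]), ([298, 174, 6, 7, 21], [300.5, 176.8])]
top red [([274, 184, 3, 6, 15], [274.9, 186.3]), ([276, 197, 3, 3, 8], [276.9, 198.1])]
rack [[0.6462, -0.1907, 0.022], [0.6598, -0.2569, 0.022], [0.4473, -0.2944, 0.022], [0.4342, -0.2294, 0.022]]
strut ((286.56109619140625, 188.71719360351562), (14.981239318847656, 67.05177307128906), 81.4163818359375) [[0.5931, 0.2251, 0.125], [0.6296, 0.006, 0.125], [0.5801, -0.0018, 0.125], [0.5439, 0.2162, 0.125]]
```

View pics/c1.png

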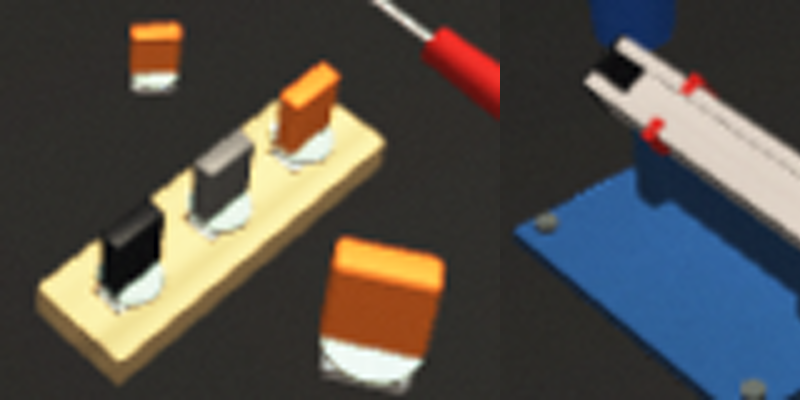

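The crop confirms that the middle-sized orange knob stands in the rack's far hole at crop (305,110), with grey at (220,180) and black at (130,250). The clip's two red cheeks are at crop (655,133) and (693,84).

```bash
cat >> h.py <<'E'
def plan(pos0,R0,pos,R):
    "split move into calls; print tool-frame last row of each"
    pos0=np.array(pos0);n=1
    while 1:
        ok=True;p=pos0.copy();r=R0;out=[];dr=(R0.inv()*R).as_rotvec(degrees=True)
        for i in range(n):
            q=pos0+(np.array(pos)-pos0)*(i+1)/n;rn=R0*Ro.from_rotvec(dr*(i+1)/n,degrees=True)
            row=np.r_[r.inv().apply(q-p)/.1,(r.inv()*rn).as_rotvec(degrees=True)/60]
            ok&=np.abs(row).max()<=1;out.append(row.round(3).tolist());p=q;r=rn
        if ok: break
        n+=1
    for o in out: print(o)
def cur():
    s=manip.state();return np.array(s['tcp_pos']),Ro.from_euler('xyz',s['tcp_rot'],degrees=True)
E
python3 - <<'E'
from h import *
s,t=pickle.load(open('st.pkl','rb'))
u=tri((s,(308.5,165.8)),(t,(274.9,186.3)));l=tri((s,(300.5,176.8)),(t,(276.9,198.1)));print(u,l)
print('orange',tri((s,(385.9,256.1)),(t,(386,186))))
p0,R0=cur();
plan(p0,R0,[.53,.13,.36],Ro.from_euler('xyz',[180,0,99.5],degrees=True))
print(onz(t,(187,215),.2),manip.state()['q'])
E
```

```text
(array([0.59249335, 0.14979916, 0.13282824]), [np.float64(0.0005217621651233732), np.float64(0.0005217621651233401)]) (array([0.55738715, 0.1440942 , 0.10567095]), [np.float64(8.835236394960617e-05), np.float64(8.835236394961163e-05)])
orange (array([ 0.61253976, -0.23131536,  0.05143009]), [np.float64(0.0011284233299900938), np.float64(0.0011284233299901699)])
[-0.748, -0.566, -0.199, -0.0, 0.0, 0.166]
[-0.835, -0.429, -0.199, -0.0, 0.0, 0.166]
[-0.896, -0.278, -0.199, -0.0, 0.0, 0.166]
[-0.931, -0.119, -0.2, -0.0, 0.0, 0.166]
[-0.937, 0.044, -0.2, -0.0, 0.0, 0.166]
[-0.916, 0.205, -0.2, -0.0, 0.0, 0.166]
[0.48886972 0.41598262 0.2       ] [-70.67685467  35.25879682  -0.72169368  81.59286183   0.46420793
  63.21878398  -2.31298583]
```

Call:
move_arm --pt "-0.4 -0.3 -0.6 0 0 0.1 93" --pt "-0.75 -0.57 -0.9 0 0 0.17 93" --pt "-0.75 -0.57 -0.9 0 0 0.17 93"

```text
clock: 0.62
tcp_pos: [0.2856, 0.5254, 0.3346]
tcp_rot: [179.6, 0.1, 148.5]
wrist_force: [-0.2, 0.5, 0.3]
width: 0.0932
grip_force: 0.0
```

Call:
move_arm --pt "-0.84 -0.43 -0.2 0 0 0.17 93" --pt "-0.84 -0.43 -0.2 0 0 0.17 93"

```text
clock: 0.88
tcp_pos: [0.332, 0.4454, 0.3505]
tcp_rot: [-180.0, 0.1, 138.6]
wrist_force: [0.7, 0.5, -0.3]
width: 0.0933
grip_force: 0.0
```

Call:
move_arm --pt "-0.9 -0.28 -0.1 0 0 0.17 93" --pt "-0.9 -0.28 -0.1 0 0 0.17 93"

```text
clock: 1.12
tcp_pos: [0.3813, 0.3645, 0.3603]
tcp_rot: [-179.9, 0.1, 128.4]
wrist_force: [-0.5, 0.0, 0.2]
width: 0.0936
grip_force: 0.0
```

Call:
move_arm --pt "-0.93 -0.12 0 0 0 0.17 93" --pt "-0.93 -0.12 0 0 0 0.17 93"

```text
clock: 1.38
tcp_pos: [0.4297, 0.2841, 0.36]
tcp_rot: [-179.9, 0.1, 118.1]
wrist_force: [0.6, 0.2, 0.2]
width: 0.0931
grip_force: 0.0
```

Call:
move_arm --pt "-0.94 0.04 0 0 0 0.17 93" --pt "-0.94 0.04 0 0 0 0.17 93"

```text
clock: 1.62
tcp_pos: [0.4778, 0.2034, 0.3598]
tcp_rot: [-179.9, 0.1, 108.0]
wrist_force: [0.3, 0.5, 0.5]
width: 0.093
grip_force: 0.0
```

Call:
move_arm --pt "-0.92 0.2 0.3 0 0 0.17 93" --pt "-0.92 0.2 0.3 0 0 0.17 93" --pt "-0.92 0.2 0.3 0 0 0.17 93"

```text
clock: 2.0
tcp_pos: [0.5247, 0.1222, 0.3287]
tcp_rot: [-179.8, 0.1, 97.7]
wrist_force: [0.2, 0.1, 0.4]
width: 0.0929
grip_force: 0.0
```

```bash
python3 - <<'E'
from h import *
c=cap('wrist');pickle.dump(c,open('w1.pkl','wb'));cv2.imwrite('pics/w1.png',c['bgr'])
print(proj(c,[[.575,.147,.119]]))
p0,R0=cur()
plan(p0,R0,[.60,-.20,.25],Ro.from_euler('xyz',[180,0,10],degrees=True))
E
```

```text
[[369.39788132 165.68064035]]
[-0.83, 0.076, 0.198, -0.001, 0.0, 0.366]
[-0.742, 0.381, 0.198, -0.001, 0.0, 0.366]
[-0.545, 0.631, 0.198, -0.001, 0.0, 0.366]
[-0.269, 0.789, 0.198, -0.001, 0.0, 0.366]
```

View pics/w1.png

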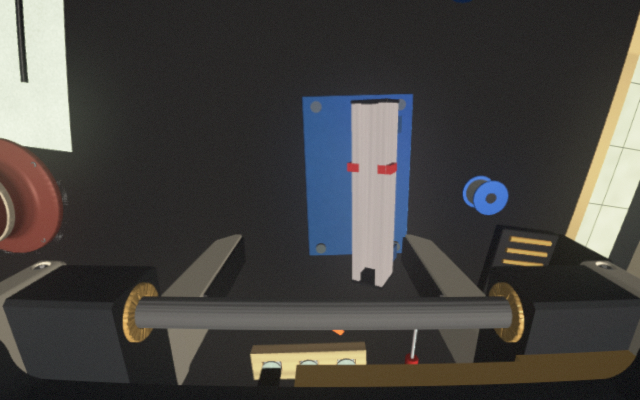

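The strut runs from (375,100) to (370,285) with clip stripes at (352,168) and (387,169), which fits the triangulated clip. Next, the rack.

Call:
move_arm --pt "-0.5 0.05 0.1 0 0 0.18 93" --pt "-0.83 0.08 0.2 0 0 0.37 93" --pt "-0.83 0.08 0.2 0 0 0.37 93"

```text
clock: 2.42
tcp_pos: [0.5436, 0.043, 0.31]
tcp_rot: [-179.9, 0.1, 75.6]
wrist_force: [-0.1, 1.5, 1.1]
width: 0.0933
grip_force: 0.0
```

Call:
move_arm --pt "-0.5 0.25 0.1 0 0 0.18 93" --pt "-0.74 0.38 0.2 0 0 0.37 93" --pt "-0.74 0.38 0.2 0 0 0.37 93"

```text
clock: 2.8
tcp_pos: [0.5625, -0.0365, 0.2901]
tcp_rot: [-179.9, 0.0, 53.6]
wrist_force: [-0.2, 0.7, 0.2]
width: 0.0931
grip_force: 0.0
```

Call:
move_arm --pt "-0.4 0.4 0.1 0 0 0.18 93" --pt "-0.55 0.63 0.2 0 0 0.37 93" --pt "-0.55 0.63 0.2 0 0 0.37 93"

```text
clock: 3.18
tcp_pos: [0.581, -0.1174, 0.27]
tcp_rot: [-179.9, 0.0, 31.6]
wrist_force: [0.2, 0.2, -0.1]
width: 0.0933
grip_force: 0.0
```

Call:
move_arm --pt "-0.2 0.5 0.1 0 0 0.18 93" --pt "-0.27 0.79 0.2 0 0 0.37 93" --pt "-0.27 0.79 0.2 0 0 0.37 93" --pt "-0.27 0.79 0.2 0 0 0.37 93"

```text
clock: 3.68
tcp_pos: [0.5998, -0.1967, 0.2508]
tcp_rot: [-179.8, -0.1, 9.6]
wrist_force: [0.2, -0.2, 0.5]
width: 0.0928
grip_force: 0.0
```

```bash
python3 - <<'E'
from h import *
c=cap('wrist');pickle.dump(c,open('w2.pkl','wb'));cv2.imwrite('pics/w2.png',c['bgr'])
print(cur()[0],manip.state()['tcp_rot'],manip.state()['q'])
h=cv2.cvtColor(c['bgr'],cv2.COLOR_BGR2HSV);m=cv2.inRange(h,(3,150,90),(18,255,255))
n,l,st,ce=cv2.connectedComponentsWithStats(m)
print([(st[i].tolist(),ce[i].round(1)) for i in range(1,n) if st[i,4]>30],proj(c,[[.6125,-.2313,.073]]))
E
```

```text
[ 0.59968261 -0.19692381  0.25103021] [-1.79847361e+02 -8.46688965e-02  9.58059951e+00] [ -7.2818664   38.43036717  43.00476425  84.96302735 -27.50886892
  67.4791652  -40.25473933]
[([604, 25, 36, 17, 222], array([623.4,  34.1])), ([351, 160, 12, 34, 127], array([353.5, 171.9])), ([275, 177, 8, 11, 43], array([279. , 180.6])), ([262, 189, 16, 13, 49], array([268.1, 196.4])), ([419, 215, 61, 45, 1059], array([448.9, 233. ]))] [[356.81728815 181.23267328]]
```

View pics/w2.png

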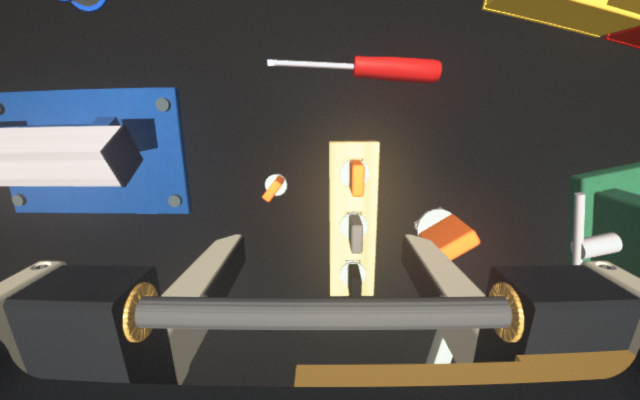

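The rack is at (354,215) in this wrist view. The orange grip is at (357,177), grey at (355,232) and black at (352,278). The fingers will come down beside the rack, clear of the small knob at (274,187) and the large one at (447,235).

```bash
python3 - <<'E'
from h import *
c=pickle.load(open('w2.pkl','rb'))
h=cv2.cvtColor(c['bgr'],cv2.COLOR_BGR2HSV)[155:200,345:370]
m=cv2.inRange(h,(3,120,60),(22,255,255))
print(h[...,2][::4,3:22])
for v in(200,225,245):
    mm=cv2.inRange(h,(3,120,v),(18,255,255));
    k=max(cv2.findContours(mm,0,2)[0],key=cv2.contourArea);r=cv2.minAreaRect(k);uv=np.array(r[0])+[345,155];print(v,uv,r[1:],onz(c,uv,.073))
    b=cv2.boxPoints(r)+[345,155];print([onz(c,p,.073).round(4).tolist() for p in b])
hh=cv2.cvtColor(c['bgr'],cv2.COLOR_BGR2HSV);mm=cv2.inRange(hh,(15,50,140),(32,170,255));mm[:,:320]=0;mm[:,390:]=0;mm[300:]=0
k=cv2.convexHull(max(cv2.findContours(mm,0,2)[0],key=cv2.contourArea));b=cv2.boxPoints(cv2.minAreaRect(k));print('rack',[onz(c,p,.022).round(4).tolist() for p in b])
E
```

```text
[[254 255 255 255 255 255 255 255 255 255 254 254 254 254 254 254 254 253
  253]
 [253 245 236 238 236 235 237 239 241 240 242 245 249 233 221 246 253 253
  253]
 [242 201 184 202 216 224 228 229 229 230 231 230 229 229 233 242 247 248
  251]
 [243 203 167 180 245 254 255 255 255 255 255 255 255 255 255 255 249 244
  251]
 [242 201 168 182 248 255 255 255 255 255 255 255 255 255 255 255 248 244
  252]
 [246 206 166 185 249 255 255 255 255 255 255 255 255 255 255 255 247 245
  252]
 [244 205 166 188 250 255 255 255 255 255 255 255 255 255 255 255 250 247
  252]
 [236 191 165 191 250 255 255 255 255 255 255 255 255 255 255 255 251 250
  252]
 [251 224 172 195 251 255 255 255 255 255 255 255 255 255 255 255 251 250
  252]
 [255 254 245 218 252 255 255 255 255 255 255 255 255 255 255 254 253 253
  252]
 [254 255 254 252 252 254 255 255 255 255 255 255 255 255 254 253 253 253
  253]
 [255 255 255 255 255 255 255 255 255 255 254 254 254 254 254 254 253 253
  252]]
200 [356. 178.] ((36.0, 12.0), 90.0) [ 0.61582699 -0.22974     0.073     ]
[[0.6338, -0.2197, 0.073], [0.6359, -0.2322, 0.073], [0.5973, -0.2401, 0.073], [0.5951, -0.2272, 0.073]]
225 [356.5 178. ] ((36.0, 11.0), 90.0) [ 0.61591731 -0.23026927  0.073     ]
[[0.6339, -0.2208, 0.073], [0.6359, -0.2322, 0.073], [0.5973, -0.2401, 0.073], [0.5953, -0.2283, 0.073]]
245 [357.  180.5] ((31.0, 10.0), 90.0) [ 0.61332232 -0.23133599  0.073     ]
[[0.6289, -0.2228, 0.073], [0.6307, -0.2333, 0.073], [0.5973, -0.2401, 0.073], [0.5955, -0.2293, 0.073]]
rack [[0.4356, -0.2327, 0.022], [0.6455, -0.196, 0.022], [0.6557, -0.2554, 0.022], [0.4472, -0.3018, 0.022]]
```

Call:
move_arm --pt "0.08 0.36 0.4 0 0 0 50" --pt "0.08 0.36 0.9 0 0 0 50" --pt "0.08 0.36 1 0 0 0 50" --pt "0.08 0.36 1 0 0 0 50" --pt "0.08 0.36 1 0 0 0 50"

```text
clock: 4.35
tcp_pos: [0.6137, -0.2348, 0.1532]
tcp_rot: [179.9, -0.2, 9.3]
wrist_force: [-0.1, -0.5, 0.1]
width: 0.0512
grip_force: 0.0
```

```bash
python3 - <<'E'
from h import *
c=cap('wrist');cv2.imwrite('pics/w3.png',c['bgr'])
s=manip.state();print(s['tcp_pos'],s['tcp_rot'],s['width'])
h=cv2.cvtColor(c['bgr'],cv2.COLOR_BGR2HSV)
print(proj(c,[[.6135,-.2315,.073]]))
m=cv2.inRange(h,(3,120,225),(18,255,255))
for k in cv2.findContours(m,0,2)[0]:
    if cv2.contourArea(k)>60:
        r=cv2.minAreaRect(k);print(r,onz(c,r[0],.073),[onz(c,p,.073).round(4).tolist() for p in cv2.boxPoints(r)])
E
```

```text
[ 0.61352297 -0.23499919  0.15318347] [179.87904401  -0.2110867    9.2358388 ] 0.05059267389771409
[[318.00387733 216.116063  ]]
((449.0, 259.5), (11.0, 24.0), 90.0) [ 0.593602   -0.34304177  0.073     ] [[0.5969, -0.3319, 0.073], [0.5999, -0.3515, 0.073], [0.5903, -0.3544, 0.073], [0.5873, -0.3345, 0.073]]
((210.72296142578125, 222.08782958984375), (12.206002235412598, 39.756690979003906), 35.53767776489258) [ 0.59509152 -0.14920071  0.073     ] [[0.5822, -0.1367, 0.073], [0.6121, -0.1533, 0.073], [0.6076, -0.1613, 0.073], [0.5774, -0.1449, 0.073]]
((318.5, 190.0), (12.0, 15.0), 90.0) [ 0.63413252 -0.22861266  0.073     ] [[0.6378, -0.2223, 0.073], [0.6396, -0.2335, 0.073], [0.6304, -0.235, 0.073], [0.6286, -0.2237, 0.073]]
```

View pics/w3.png

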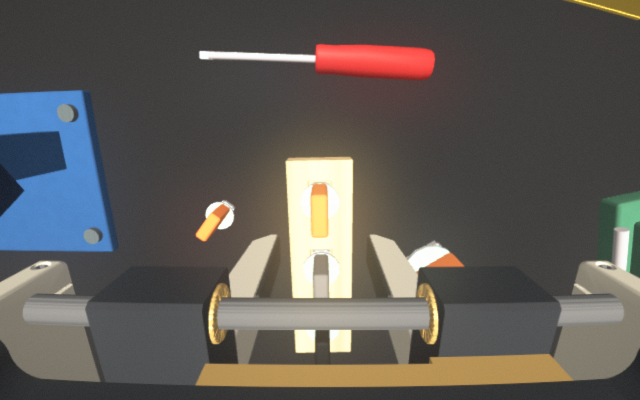

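The orange grip's top face spans columns 311–328 and rows 195–236, with its centre at about (319,215), midway between the fingers and within 1–2 mm of the estimate. I descend and grip.

Call:
move_arm --pt "0.01 -0.02 0.5 0 0 0.01 50" --pt "0.01 -0.02 0.93 0 0 0.01 50" --pt "0.01 -0.02 0.93 0 0 0.01 50" --pt "0.01 -0.02 0.93 0 0 0.01 50" --pt "0.01 -0.02 0.93 0 0 0.01 5" --pt "0.01 -0.02 0.93 0 0 0.01 5" --pt "0.01 -0.02 0.93 0 0 0.01 5" --pt "0.01 -0.02 0.93 0 0 0.01 5" --pt "0.01 -0.02 0.93 0 0 0.01 5" --pt "0.01 -0.02 0.93 0 0 0.01 5" --squeeze 30

```text
clock: 5.65
tcp_pos: [0.613, -0.2327, 0.0579]
tcp_rot: [-180.0, -0.0, 8.6]
wrist_force: [0.0, 0.5, 2.7]
width: 0.0139
grip_force: 30.0
```

Call:
move_arm --pt "0 0 -0.2 0 0 0 5" --pt "0 0 -0.5 0 0 0 5" --pt "0 0 -1 0 0 0 5" --pt "0 0 -1 0 0 0 5"

```text
clock: 6.15
tcp_pos: [0.6151, -0.2352, 0.1634]
tcp_rot: [179.6, -0.5, 8.5]
wrist_force: [0.0, -0.4, -2.0]
width: 0.0137
grip_force: 30.0
```

Call:
move_arm --pt "0 0 -0.5 0 0 0 5" --pt "0 0 -1 0 0 0 5" --pt "0 0 -1 0 0 0 5"

```text
clock: 6.52
tcp_pos: [0.6141, -0.2346, 0.2622]
tcp_rot: [179.7, -0.4, 8.5]
wrist_force: [0.5, 0.4, -1.9]
width: 0.0139
grip_force: 30.0
```

```bash
python3 - <<'E'
from h import *
c=cap('wrist');pickle.dump(c,open('w4.pkl','wb'))
p0,R0=cur();print(p0,manip.state()['width'],manip.state()['q'])
# knob in hand view + clip measurement lines from w1
w=pickle.load(open('w1.pkl','rb'))
a=cv2.resize(c['bgr'][170:330,240:400],(400,400),interpolation=2);b=cv2.resize(w['bgr'][90:290,325:425],(200*2,800),interpolation=2)[:600]
cv2.imwrite('pics/c4.png',np.hstack([np.vstack([a,np.zeros((200,400,3),np.uint8)]),b]))
# index frame estimate
yv=np.array([-.165,.986,0]);yv/=np.linalg.norm(yv)
xh=np.array([yv[1],-yv[0],0]);zv=-xh*.5+np.array([0,0,.866]);xv=np.cross(yv,zv);print(xv,zv)
R=Ro.from_matrix(np.c_[yv,np.cross(-zv,yv),-zv]);print(R.as_euler('xyz',degrees=True))
im=np.array([.575,.147,.119]);tgt=im+zv*.18
plan(p0,R0,tgt,R);print(tgt)
E
```

```text
[ 0.61301254 -0.2332668   0.25916173] 0.013681744473967923 [ -3.46085316  40.30614126  43.06626603  79.92753934 -27.97652371
  70.47180266 -39.44923   ]
[0.8541233  0.14293138 0.5       ] [-0.49314279 -0.08252389  0.866     ]
[1.49999272e+02 1.27222187e-14 9.95000106e+01]
[-0.178, -0.95, -0.041, -0.097, 0.099, -0.37]
[0.202, -0.937, -0.137, -0.097, 0.099, -0.37]
[0.554, -0.772, -0.185, -0.097, 0.099, -0.37]
[0.819, -0.483, -0.177, -0.097, 0.099, -0.37]
[0.4862343 0.1321457 0.27488  ]
```

View pics/c4.png

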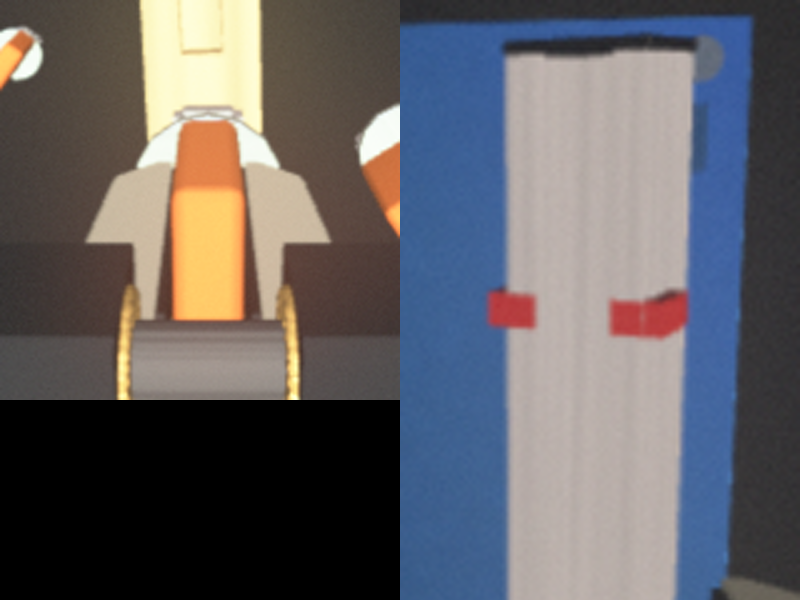

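The knob is held squarely. The front top edge of its grip is at crop (208,187), or image (323,245). In the strut crop, the slot gap between the stripes spans columns 535–610 at row 314, putting the mark at image (368.1,168.6). The lower lip edge runs from image (351.5,102.5) to (352.5,240).

```bash
python3 - <<'E'
from h import *
c=pickle.load(open('w4.pkl','rb'));w=pickle.load(open('w1.pkl','rb'));s,t=pickle.load(open('st.pkl','rb'))
p0,R0=cur()
def onplane(c,uv,p,n):
    o,d=ray(c,uv);return o+d*np.dot(p-o,n)/np.dot(d,n)
zt=R0.apply([0,0,1])
X=onplane(c,(323.2,244.8),p0-zt*.015,zt);print('front top edge in tool mm',R0.inv().apply(X-p0)*1e3)
print('mark w1',onz(w,(368.1,168.6),.125))
a=onz(w,(351.5,102.5),.1148);b=onz(w,(352.5,240),.1148);d=a-b;print('lip edge',a,b,np.degrees(np.arctan2(d[1],d[0])))
# other knobs unmoved? print proj
E
```

```text
front top edge in tool mm [ 17.86766119   1.87709678 -15.        ]
mark w1 [0.5730905  0.14432909 0.125     ]
lip edge [0.54353496 0.21405133 0.1148    ] [0.57110925 0.05018554 0.1148    ] 99.55188488244825
```

Call:
move_arm --pt "-0.1 -0.5 -0.04 -0.05 0.05 -0.18 5" --pt "-0.18 -0.95 -0.04 -0.1 0.1 -0.37 5" --pt "-0.18 -0.95 -0.04 -0.1 0.1 -0.37 5"

```text
clock: 6.95
tcp_pos: [0.5782, -0.1348, 0.2584]
tcp_rot: [173.5, -4.5, 31.6]
wrist_force: [-0.4, -0.8, -1.9]
width: 0.0141
grip_force: 30.0
```

Call:
move_arm --pt "0.1 -0.5 -0.07 -0.05 0.05 -0.18 5" --pt "0.2 -0.94 -0.14 -0.1 0.1 -0.37 5" --pt "0.2 -0.94 -0.14 -0.1 0.1 -0.37 5"

```text
clock: 7.32
tcp_pos: [0.5463, -0.0457, 0.2635]
tcp_rot: [165.0, -6.2, 54.5]
wrist_force: [1.1, -0.7, -1.7]
width: 0.0134
grip_force: 30.0
```

Call:
move_arm --pt "0.3 -0.4 -0.1 -0.05 0.05 -0.18 5" --pt "0.55 -0.77 -0.19 -0.1 0.1 -0.37 5" --pt "0.55 -0.77 -0.19 -0.1 0.1 -0.37 5"

```text
clock: 7.7
tcp_pos: [0.5146, 0.0434, 0.2679]
tcp_rot: [156.6, -4.4, 77.5]
wrist_force: [-0.3, -1.1, -1.1]
width: 0.0137
grip_force: 30.0
```

Call:
move_arm --pt "0.4 -0.25 -0.1 -0.05 0.05 -0.18 5" --pt "0.82 -0.48 -0.18 -0.1 0.1 -0.37 5" --pt "0.82 -0.48 -0.18 -0.1 0.1 -0.37 5" --pt "0.82 -0.48 -0.18 -0.1 0.1 -0.37 5"

```text
clock: 8.2
tcp_pos: [0.4851, 0.1309, 0.2726]
tcp_rot: [149.6, 0.4, 99.5]
wrist_force: [0.5, 0.1, -0.5]
width: 0.0138
grip_force: 30.0
```

```bash
python3 - <<'E'
from h import *
c=cap('wrist');pickle.dump(c,open('w5.pkl','wb'));s=manip.state();print(s['tcp_pos'],s['tcp_rot'],s['q'])
cv2.imwrite('pics/w5.png',cv2.resize(c['bgr'][60:300,200:440],(600,600),interpolation=2))
E
```

```text
[0.48554005 0.13061755 0.27287987] [149.54661978   0.34275787  99.40260403] [-45.47487567  10.85382838  28.94764197 126.83941184  -1.73134218
  13.52537127  -7.3003753 ]
```

View pics/w5.png

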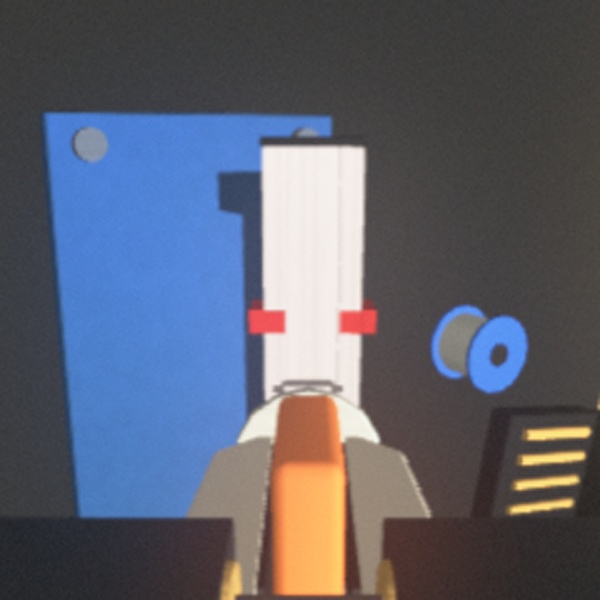

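The view along the normal shows the slot gap between the stripes at crop columns 285–340 and row 321. The grip's front top edge is at (309,463) and the head tip at (308,385).

```bash
cat >> h.py <<'E'
def onplane(c,uv,p,n):
    o,d=ray(c,uv);return o+d*np.dot(p-o,n)/np.dot(d,n)
def rel(c,p0,R0,mark_uv,edge_uv):
    zt=R0.apply([0,0,1]);X=onplane(c,edge_uv,p0-zt*.015,zt);e=R0.inv().apply(X-p0)*1e3
    M=onz(c,mark_uv,.125);m=R0.inv().apply(M-p0)*1e3;print('edge',e.round(1),'markW',M.round(4),'mark tool',m.round(1))
E
python3 - <<'E'
from h import *
c=pickle.load(open('w5.pkl','rb'));p0,R0=cur()
rel(c,p0,R0,(325,188.4),(200+309/2.5,60+463/2.5))
yv=np.array([np.cos(np.radians(99.5)),np.sin(np.radians(99.5)),0]);xh=np.array([yv[1],-yv[0],0]);zv=-xh*.5+np.array([0,0,.866])
zt=R0.apply([0,0,1]);print('tilt err deg',np.degrees(np.arccos(-zt@zv)),'turn needed',(R0.inv()*Ro.from_matrix(np.c_[yv,np.cross(-zv,yv),-zv])).as_rotvec(degrees=True))
# slot edges: direction check
h=cv2.cvtColor(c['bgr'],cv2.COLOR_BGR2HSV);m=cv2.inRange(h,(0,0,170),(180,45,255))
for v in range(120,216,8):
    x=np.where(m[v,295:352])[0]+295;print(v,x.min(),x.max(),end=' | ')
E
```

```text
edge [ 18.5   0.2 -15. ] markW [0.5736 0.1446 0.125 ] mark tool [  0.3   1.9 172.7]
tilt err deg 0.6842695764084586 turn needed [0.45235966 0.34518808 0.0884006 ]
120 305 345 | 128 305 345 | 136 305 345 | 144 305 345 | 152 305 344 | 160 305 344 | 168 305 344 | 176 305 344 | 184 314 335 | 192 314 334 | 200 306 343 | 208 306 343 |
```

Call:
move_arm --pt "0 0.025 0.4 0.006 0.004 0 5" --pt "0 0.025 0.8 0.006 0.004 0 5" --pt "0 0.025 0.8 0.006 0.004 0 5" --pt "0 0.025 0.8 0.006 0.004 0 5"

```text
clock: 8.75
tcp_pos: [0.5277, 0.1378, 0.2061]
tcp_rot: [149.8, 0.1, 99.6]
wrist_force: [1.3, -0.6, -1.1]
width: 0.0139
grip_force: 30.0
```

```bash
python3 - <<'E'
from h import *
c=cap('wrist');pickle.dump(c,open('w6.pkl','wb'))
P=[];
for i in range(1): p0,R0=cur();s=manip.state();print(p0,s['tcp_rot'],s['q'])
cv2.imwrite('pics/w6.png',cv2.resize(c['bgr'][120:320,220:420],(600,600),interpolation=2))
t=cap('side');cv2.imwrite('pics/s6.png',cv2.resize(t['bgr'][110:210,260:360],(600,600),interpolation=2))
E
```

```text
[0.52764367 0.13834001 0.20673605] [1.49756586e+02 9.49130113e-02 9.96657902e+01] [-31.06964246  20.59025724  14.96908502 126.38826847 -11.27176911
   3.77710017   2.32928957]
```

View pics/w6.png

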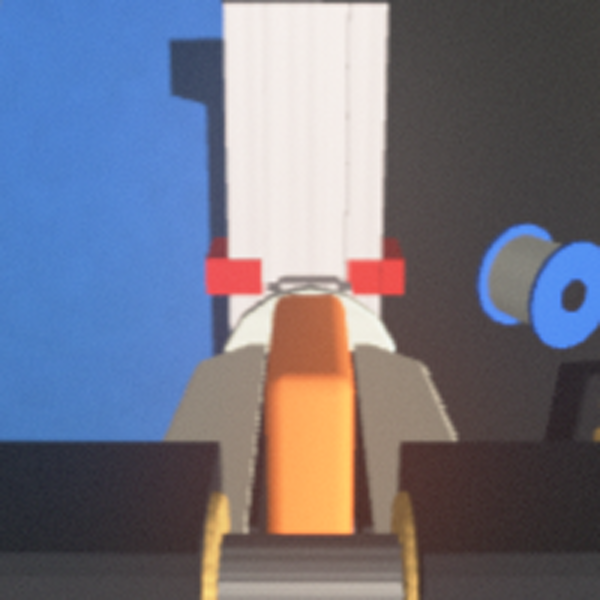

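The stripes' inner edges are at columns 262 and 348, row 276, so the slot centre is at (305,276). The grip's edge is at (310,376) and the head tip at (308,285). Joint 6 is nearing its limit, so I check reach along with the offset.

```bash
cat >> h.py <<'E'
from scipy.optimize import least_squares
Q=np.array([[-70.677,35.259,-.722,81.593,.464,63.219,-2.313],[-7.282,38.430,43.005,84.963,-27.509,67.479,-40.255],[-3.461,40.306,43.066,79.928,-27.977,70.472,-39.449],[-45.475,10.854,28.948,126.839,-1.731,13.525,-7.300],[-31.070,20.590,14.969,126.388,-11.272,3.777,2.329]])
PP=np.array([[.23109,.60696,.23977],[.59968,-.19692,.25103],[.61301,-.23327,.25916],[.48554,.13062,.27288],[.52764,.13834,.20674]])
def fk(q,L,s):
    R=Ro.from_euler('z',s[0]*q[0],degrees=True);p=np.array([0,0,L[0]])
    R=R*Ro.from_euler('y',q[1],degrees=True)*Ro.from_euler('z',s[1]*q[2],degrees=True);p=p+R.apply([L[4],0,L[1]])
    R=R*Ro.from_euler('y',q[3],degrees=True)*Ro.from_euler('z',s[2]*q[4],degrees=True);p=p+R.apply([L[5],0,L[2]])
    R=R*Ro.from_euler('y',q[5],degrees=True)*Ro.from_euler('z',s[3]*q[6],degrees=True);p=p+R.apply([L[6],0,0])+R.apply([0,0,L[3]]);return p,R
E
python3 - <<'E'
from h import *
c=pickle.load(open('w6.pkl','rb'));p0,R0=cur()
rel(c,p0,R0,(321.67,212),(323.3,245.3))
import itertools
best=[]
for s in itertools.product((1,-1),repeat=3):
    sg=(-1,)+s
    f=lambda L:np.concatenate([fk(q,np.r_[L,0,0,0],sg)[0]-p for q,p in zip(Q,PP)])
    r=least_squares(f,[.36,.42,.4,.3]);best.append((r.cost,sg,r.x))
best.sort(key=lambda b:b[0])
for b in best[:2]:print(b[0],b[1],b[2].round(4),[np.round(x,4) for x in [np.abs(np.concatenate([fk(q,np.r_[b[2],0,0,0],b[1])[0]-p for q,p in zip(Q,PP)])).max()]], fk(Q[0],np.r_[b[2],0,0,0],b[1])[1].as_euler('xyz',degrees=True))
E
```

```text
edge [ 17.5   0.1 -15. ] markW [0.5735 0.1445 0.125 ] mark tool [-2.  -1.4 94.2]
0.0006307929746136288 (-1, -1, -1, 1) [0.3033 0.5176 0.3935 0.3033] [np.float64(0.0208)] [ 1.79994450e+02 -6.79196527e-02 -1.06210869e+02]
0.0006307929746136295 (-1, -1, -1, -1) [0.3033 0.5176 0.3935 0.3033] [np.float64(0.0208)] [ 1.79999946e+02 -6.81460315e-02 -1.10836873e+02]
```

```bash
python3 - <<'E'
from h import *
sg=(-1,-1,-1,-1)
f=lambda L:np.concatenate([fk(q,L,sg)[0]-p for q,p in zip(Q,PP)])
r=least_squares(f,[.3,.5,.4,.3,0,0,0]);L=r.x;print(L.round(4),np.abs(r.fun).max())
p0,R0=cur()
q0=Q[-1];print((fk(q0,L,sg)[1].inv()*R0).as_euler('zyx',degrees=True))
C=fk(q0,L,sg)[1].inv()*R0
lo=[-178,-17,-77,15,-78,0.8,-162];hi=[178,117.8,75.6,138.7,258,113,162]
yv=np.array([np.cos(np.radians(99.5)),np.sin(np.radians(99.5)),0]);xh=np.array([yv[1],-yv[0],0]);zv=-xh*.5+np.array([0,0,.866])
Rt=Ro.from_matrix(np.c_[yv,np.cross(-zv,yv),-zv]);mk=np.array([.5735,.1445,.125])
for d in(.095,.07,.05,.032):
  for q3 in(-60,-40,-20,0,15,25,40,60):
    g=lambda q:np.r_[(fk(q,L,sg)[0]-mk-zv*d)*1000,(Rt.inv()*fk(q,L,sg)[1]*C).as_rotvec(degrees=True)*3,(q[2]-q3)*.01]
    s=least_squares(g,np.clip(q0,np.add(lo,.1),np.subtract(hi,.1)),bounds=(lo,hi));print(d,q3,round(s.cost,2),s.x.round(1))
E
```

```text
[ 0.3914  0.5287  0.4307  0.3651 -0.0386  0.0474 -0.0173] 0.018836030320355746
[ 8.99681799e+01 -3.79235425e-02 -3.77008611e-02]
0.095 -60 0.25 [-27.4  20.9  10.8 126.    9.1   3.8 -17.8]
0.095 -40 0.13 [-27.4  20.9  10.8 126.    9.1   3.8 -17.8]
0.095 -20 0.05 [-27.4  20.9  10.8 126.    9.1   3.8 -17.8]
0.095 0 0.01 [-27.4  20.9  10.8 126.    9.1   3.8 -17.8]
0.095 15 0.0 [-25.2  20.8  10.8 125.9  -7.4   3.8   0.6]
0.095 25 0.01 [-25.2  20.8  10.8 125.9  -7.4   3.8   0.6]
0.095 40 0.04 [-25.2  20.8  10.8 125.9  -7.4   3.9   0.6]
0.095 60 0.12 [-25.2  20.8  10.8 125.9  -7.4   3.9   0.6]
0.07 -60 0.25 [-24.1  24.6   9.  125.1  -1.7   0.8  -5.8]
0.07 -40 0.13 [-24.2  24.6   9.1 125.1  -1.2   0.8  -6.3]
0.07 -20 0.05 [-24.3  24.6   9.1 125.1  -0.7   0.8  -6.8]
0.07 0 0.02 [-24.4  24.7   9.2 125.1  -0.2   0.8  -7.4]
0.07 15 0.01 [-2.450e+01  2.470e+01  9.200e+00  1.251e+02  1.000e-01  8.000e-01
 -7.800e+00]
0.07 25 0.02 [-24.6  24.7   9.3 125.1   0.4   0.8  -8.1]
0.07 40 0.06 [-24.6  24.7   9.3 125.1   0.7   0.8  -8.5]
0.07 60 0.14 [-24.7  24.7   9.4 125.1   1.2   0.8  -9. ]
0.05 -60 6.6
[... 255 characters left out ...]
.05 15 6.44 [-23.5  27.4   8.3 123.5   0.    0.8  -7.7]
0.05 25 6.46 [-23.5  27.4   8.3 123.5   0.    0.8  -7.7]
0.05 40 6.49 [-23.5  27.4   8.3 123.5   0.    0.8  -7.7]
0.05 60 6.58 [-23.5  27.4   8.3 123.5   0.    0.8  -7.7]
0.032 -60 20.94 [-22.8  29.8   7.7 121.9  -0.    0.8  -7.6]
0.032 -40 20.83 [-22.8  29.8   7.7 121.9  -0.    0.8  -7.6]
0.032 -20 20.75 [-22.8  29.8   7.7 121.9  -0.    0.8  -7.6]
0.032 0 20.72 [-22.8  29.8   7.7 121.9  -0.    0.8  -7.6]
0.032 15 20.72 [-22.8  29.8   7.7 121.9   0.    0.8  -7.7]
0.032 25 20.73 [-22.8  29.8   7.7 121.9   0.    0.8  -7.7]
0.032 40 20.76 [-22.8  29.8   7.7 121.9   0.    0.8  -7.7]
0.032 60 20.85 [-22.8  29.8   7.7 121.9   0.    0.8  -7.7]
```

```bash
cat > fk2.py <<'E'
from h import *
S=(-1,1,-1,1,-1,1,-1);AX='zyzyzyz'
def frames(q):
    R=Ro.identity();o=[R]
    for s,a,x in zip(S,AX,q): R=R*Ro.from_euler(a,s*x,degrees=True);o.append(R)
    return o
def row(q):
    F=[f.as_matrix() for f in frames(q)]
    # z0, x1,y1, y2... : offsets expressed in successive frames
    return np.c_[F[0][:,2],F[1][:,0],F[2][:,2],F[2][:,0],F[3][:,0],F[4][:,2],F[4][:,0],F[5][:,0],F[6][:,2],F[6][:,0]]
def fit(Q,P,lam=1e-3):
    A=np.vstack([row(q) for q in Q]);b=np.concatenate(P);x0=np.zeros(A.shape[1]);x0[[0,2,5,8]]=.35,.45,.42,.33
    x=x0+np.linalg.lstsq(np.vstack([A,lam**.5*np.eye(len(x0))]),np.r_[b-A@x0,np.zeros(len(x0))],rcond=None)[0]
    return x,(A@x-b).reshape(-1,3)
E
python3 - <<'E'
from fk2 import *
s=manip.state();Q[-1]=s['q'];PP[-1]=s['tcp_pos']
for lam in(1e-1,1e-2,1e-3,1e-5):
    x,r=fit(Q,PP,lam);print(x.round(3),(r*1e3).round(1).tolist())
E
```

```text
[ 0.346 -0.003  0.504 -0.005 -0.014  0.407 -0.006  0.025  0.325 -0.022] [[-21.5, 5.9, 2.9], [-5.1, -3.8, -0.3], [-4.0, -3.6, 2.3], [6.0, 10.3, -4.3], [-6.5, 10.8, -0.2]]
[ 0.309 -0.02   0.547 -0.011 -0.028  0.407 -0.003  0.012  0.344 -0.026] [[-21.0, 7.3, 3.1], [-2.6, -1.4, -2.2], [-0.1, -0.7, 0.1], [2.9, 1.1, -2.3], [-3.5, 6.3, 1.7]]
[ 0.279 -0.029  0.578 -0.01  -0.029  0.403  0.012 -0.012  0.348 -0.019] [[-20.5, 8.9, 2.8], [-2.7, -0.6, -2.1], [0.2, 0.1, -0.3], [0.1, -1.3, -1.2], [-0.5, 4.4, 0.9]]
[ 0.272 -0.03   0.584 -0.011 -0.028  0.402  0.016 -0.018  0.349 -0.017] [[-20.4, 9.2, 2.7], [-2.8, -0.5, -2.0], [0.1, 0.2, -0.4], [-0.6, -1.7, -1.0], [0.2, 4.1, 0.7]]
```

```bash
sed -i 's/F\[6\]\[:,0\]\]$/F[6][:,0],F[2][:,1],F[4][:,1],F[6][:,1]]/' fk2.py; python3 - <<'E'
from fk2 import *
s=manip.state();Q[-1]=s['q'];PP[-1]=s['tcp_pos']
for lam in(1e-2,1e-3,1e-4):
    x,r=fit(Q,PP,lam);print(x.round(3),np.abs(r*1e3).max(1).round(1))
E=Ro.from_euler('xyz',[[-179.89,0,159.158],[-179.847,-.085,9.58],[149.547,.343,99.403]],degrees=True)
C=frames(s['q'])[-1].inv()*cur()[1];print(C.as_euler('zyx',degrees=True))
for q,e in zip(Q[[0,1,3]],E): print(((frames(q)[-1]*C).inv()*e).as_rotvec(degrees=True).round(2))
x,_=fit(Q,PP,1e-3)
FK=lambda q:(row(q)@x,frames(q)[-1]*C)
lo=np.array([-178,-17,-77,15,-78,1.,-162]);hi=np.array([178,117.8,75.6,138.7,258,113,162])
a=np.radians(99.5);yv=np.array([np.cos(a),np.sin(a),0]);xh=np.array([yv[1],-yv[0],0]);zv=-xh*.5+np.array([0,0,.866])
Rt=Ro.from_matrix(np.c_[yv,np.cross(-zv,yv),-zv]);mk=np.array([.5735,.1445,.125])
for d in(.16,.095,.032):
  for yaw in (0,180):
   Ry=Rt*Ro.from_euler('z',yaw,degrees=True)
   for q3 in(-60,-30,0,30,60):
    b=None
    for q5 in(-60,0,60,150,220):
     for q7 in (-120,-60,0,60,120):
      g=lambda q:np.r_[(row(q)@x-mk-zv*d)*300,(Ry.inv()*frames(q)[-1]*C).as_rotvec(degrees=True),(q[2]-q3)*.1]
      o=least_squares(g,[-15-q3*.5,25,q3,120,q5,15,q7],bounds=(lo,hi),max_nfev=40)
      if b is None or o.cost<b.cost:b=o
    print(d,yaw,q3,round(b.cost,2),b.x.round(0).astype(int).tolist())
E
```

```text
[ 0.322 -0.001  0.529  0.014 -0.018  0.395 -0.003  0.026  0.318 -0.006
 -0.009 -0.014  0.001] [0.5 1.3 1.1 3.6 3. ]
[ 0.282 -0.006  0.55   0.011 -0.01   0.384  0.005  0.005  0.309  0.
 -0.012 -0.012  0.002] [0.3 0.4 0.3 0.9 0.8]
[ 0.262 -0.002  0.551  0.003 -0.002  0.375  0.002  0.     0.3    0.001
 -0.012 -0.01   0.001] [0.  0.1 0.1 0.1 0.1]
[9.00000000e+01 1.27222187e-14 6.36110936e-15]
[ 0.04 -0.    0.01]
[ 0. -0.  0.]
[0. 0. 0.]
0.16 0 -60 0.0 [25, 19, -60, 125, 62, 30, -72]
0.16 0 -30 0.0 [3, 13, -30, 125, 46, 19, -56]
0.16 0 0 0.0 [-21, 12, 0, 126, 24, 14, -33]
0.16 0 30 0.0 [-45, 13, 30, 126, -11, 13, 3]
0.16 0 60 0.0 [-66, 19, 60, 127, -52, 19, 44]
0.16 180 -60 0.0 [25, 19, -60, 125, 62, 30, 108]
0.16 180 -30 0.0 [3, 13, -30, 125, 46, 19, 124]
0.16 180 0 0.0 [-21, 12, 0, 126, 24, 14, 147]
0.16 180 30 0.44 [-51, 14, 38, 127, -26, 13, -162]
0.16 180 60 0.0 [-66, 19, 60, 127, -52, 19, -136]
0.095 0 -60 0.0 [21, 30, -60, 125, 82, 35, -88]
0.095 0 -30 0.0 [2, 22, -30, 126, 75, 18, -83]
0.095 0 0 0.0 [-20, 20, 0, 126, 51, 7, -60]
0.095 0 30 0.0 [-41, 22, 30, 127, -67, 8, 58]
0.095 0 60 0.61 [-56, 28, 53, 127, -78, 20, 69]
0.095 180 -60 0.0 [21, 30, -60, 125, 82, 35, 92]
0.095 180 -30 0.0 [2, 22, -30, 126, 75, 18, 97]
0.095 180 0 0.0 [-20, 20, 0, 126, 51, 7, 120]
0.095 180 30 0.0 [-41, 22, 30, 127, -67, 8, -122]
0.095 180 60 0.61 [-56, 28, 53, 127, -78, 20, -111]
0.032 0 -60 0.0 [19, 40, -60, 124, 94, 41, -97]
0.032 0 -30 0.0 [1, 31, -30, 125, 97, 21, -104]
0.032 0 0 0.0 [-20, 28, 0, 126, 123, 6, -132]
0.032 0 30 0.0 [-39, 31, 30, 126, 248, 12, 102]
0.032 0 60 0.12 [-55, 40, 58, 127, 258, 31, 89]
0.032 180 -60 0.0 [19, 40, -60, 124, 94, 41, 83]
0.032 180 -30 0.0 [1, 31, -30, 125, 97, 21, 76]
0.032 180 0 0.0 [-20, 28, 0, 126, 123, 6, 48]
0.032 180 30 0.0 [-39, 31, 30, 126, 248, 12, -78]
0.032 180 60 0.12 [-55, 40, 58, 127, 258, 31, -91]
```

```bash
cat >> fk2.py <<'E'
s_=manip.state();C=Ro.from_euler('z',90,degrees=True)
Q[-1]=[-31.06964246,20.59025724,14.96908502,126.38826847,-11.27176911,3.77710017,2.32928957];PP[-1]=[.52764367,.13834001,.20673605]
X,_=fit(Q,PP,1e-4)
FK=lambda q:(row(q)@X,frames(q)[-1]*C)
def jac(q):
    p,R=FK(q);J=np.zeros((6,7))
    for i in range(7):
        d=np.array(q,float);d[i]+=.05;pp,RR=FK(d);J[:3,i]=(pp-p)/.05;J[3:,i]=np.radians((RR*R.inv()).as_rotvec(degrees=True))/.05
    return J
def follow(q,p1,R1,n=20,lam=0.,w=1.):
    q=np.array(q,float);p0,R0=FK(q);dr=(R0.inv()*R1).as_rotvec();W=np.diag([1,1,1,w,w,w])
    for i in range(1,n+1):
        for _ in range(2):
            p,R=FK(q);e=np.r_[p0+(np.array(p1)-p0)*i/n-p,((R0*Ro.from_rotvec(dr*i/n))*R.inv()).as_rotvec()]
            J=W@jac(q);q=q+J.T@np.linalg.solve(J@J.T+lam*np.eye(6),W@e)
    return q
E
python3 - <<'E'
from fk2 import *
E=lambda *a:Ro.from_euler('xyz',a,degrees=True)
q=Q[0]
for p,r in [([.2856,.5254,.3346],(180,0,148.5)),([.332,.4454,.3505],(180,0,138.6)),([.4297,.2841,.36],(180,0,118.1)),([.5247,.1222,.3287],(180,0,97.7)),([.5436,.043,.31],(180,0,75.6)),([.5625,-.0365,.29],(180,0,53.6)),([.581,-.1174,.27],(180,0,31.6)),([.59968,-.19692,.251],(180,0,9.58))]:
    q=follow(q,p,E(*r));
print('w2 pred',q.round(1),Q[1].round(1))
q=Q[2]
for p,r in [([.5782,-.1348,.2584],(173.5,-4.5,31.6)),([.5463,-.0457,.2635],(165,-6.2,54.5)),([.5146,.0434,.2679],(156.6,-4.4,77.5)),([.48554,.13062,.27288],(149.55,.34,99.4))]:
    q=follow(q,p,E(*r))
print('w5 pred',q.round(1),Q[3].round(1))
q=follow(Q[3],PP[4],E(149.76,.09,99.66));print('w6 pred',q.round(1),Q[4].round(1))
# plan: retreat, then rotate about tool z
q=Q[4];p,R=FK(q)
for nm,seq in {'+':(1,),'-':(-1,)}.items():
    z=R.apply([0,0,1]);p2=p-z*.07;qq=follow(q,p2,R);print('retreat',qq.round(0))
    for k in range(4):
        qq=follow(qq,p2,FK(qq)[1]*Ro.from_euler('z',nm=='+' and 45 or -45,degrees=True));print(nm,45*(k+1),qq.round(0))
    q3=follow(qq,p2+z*.13,FK(qq)[1],40);print('down',q3.round(0))
E
```

```text
w2 pred [ -7.3  38.4  42.8  84.9 -27.2  67.4 -40.5] [ -7.3  38.4  43.   85.  -27.5  67.5 -40.3]
w5 pred [-45.   10.8  28.4 126.8  -1.1  13.5  -8. ] [-45.5  10.9  28.9 126.8  -1.7  13.5  -7.3]
w6 pred [-30.7  20.6  14.5 126.4  -8.1   3.8  -0.9] [-31.1  20.6  15.  126.4 -11.3   3.8   2.3]
retreat [-44.  12.  28. 126.  -6.  13.  -2.]
+ 45 [-53.  13.  40. 127. -22.  14. -32.]
+ 90 [-61.  15.  51. 127. -38.  16. -61.]
+ 135 [-69.  19.  63. 127. -53.  20. -90.]
+ 180 [ -74.   25.   75.  127.  -64.   28. -123.]
down [ -54.   38.   54.  126. -101.   28.  -92.]
retreat [-44.  12.  28. 126.  -6.  13.  -2.]
- 45 [-34.  11.  16. 126.   8.  13.  28.]
- 90 [-24.  11.   4. 126.  20.  14.  61.]
- 135 [-14.  11.  -9. 126.  30.  16.  96.]
- 180 [ -4.  12. -20. 125.  39.  17. 132.]
down [-33.  29.  20. 125.  58.  -6. 113.]
```

```bash
nproc; cat > srch.py <<'E'
from fk2 import *
from multiprocessing import Pool
lo=np.array([-178,-17,-77,15,-78,.8,-162])+3;hi=np.array([178,117.8,75.6,138.7,258,113,162])-3
a=np.radians(99.5);yv=np.array([np.cos(a),np.sin(a),0]);xh=np.array([yv[1],-yv[0],0]);zv=-xh*.5+np.array([0,0,.866])
Rt=Ro.from_matrix(np.c_[yv,np.cross(-zv,yv),-zv]);mk=np.array([.5735,.1445,.125])
E=lambda r,y:Ro.from_euler('z',y,degrees=True)*Ro.from_euler('x',r,degrees=True)
def seg(q,p,R,n):
    p0,R0=FK(q);dr=(R0.inv()*R).as_rotvec();m=99
    for i in range(1,n+1):
        q=follow(q,p0+(p-p0)*i/n,R0*Ro.from_rotvec(dr*i/n),2);m=min(m,(q-lo).min(),(hi-q).min())
        if m<-0.5:break
    return q,m
def run(seed):
    g=np.random.default_rng(seed);q=Q[4];w=[];m=99
    P,R=FK(q);q,_=seg(q,P+zv*.09,R,3);yaw=99.5
    for k in range(g.integers(1,4)):
        r=g.choice([150,165,180]);yaw=yaw+g.choice([-150,-100,-50,0,50,100,150]);p=np.array([g.uniform(.45,.62),g.uniform(-.15,.25),g.uniform(.3,.42)])
        # rotate in pieces of <=50 about vertical
        p0,R0=FK(q);y0=(w[-1][1] if w else 99.5);r0=(w[-1][0] if w else 150);n=max(1,int(abs(yaw-y0)/50))
        for j in range(1,n+1):
            q,mm=seg(q,p0+(p-p0)*j/n,E(r0+(r-r0)*j/n,y0+(yaw-y0)*j/n),3);m=min(m,mm)
            if m<0:return None
        w.append((int(r),float(yaw),p.round(3).tolist()))
    for end in(99.5,-80.5,279.5):
        if abs(end-yaw)>200:continue
        qq=q;mm=m;n=max(1,round(abs(end-yaw)/50));p0,_=FK(q);r0=w[-1][0]
        tiltR=Rt if end==99.5 else Rt*Ro.from_euler('z',180,degrees=True)
        base=FK(q)[1]
        # go via untilting along shortest rotation in pieces
        pt=mk+zv*.16
        dr=(base.inv()*tiltR).as_rotvec()
        for j in range(1,n+1):
            qq,x=seg(qq,p0+(pt-p0)*j/n,base*Ro.from_rotvec(dr*j/n),3);mm=min(mm,x)
            if mm<0:break
        if mm<0:continue
        q16=qq
        for d in(.12,.08,.055,.032):
            qq,x=seg(qq,mk+zv*d,tiltR,3);mm=min(mm,x)
            if mm<0:break
        if mm<0:continue
        for t in(90,-90):
            q4=qq;m4=mm
            for j in range(1,4):
                q4,x=seg(q4,mk+zv*.032,tiltR*Ro.from_euler('z',t*j/3,degrees=True),2);m4=min(m4,x)
                if m4<0:break
            if m4<0:continue
            return (round(m4,1),len(w),w,end,t,q16.round(0).tolist(),qq.round(0).tolist(),q4.round(0).tolist())
if __name__=='__main__':
    import time;t=time.time()
    out=[]
    with Pool() as P:
        for r in P.imap_unordered(run,range(100000)):
            if r:out.append(r)
            if time.time()-t>240:P.terminate();break
    out.sort(key=lambda r:(r[1],-r[0]))
    print(len(out));[print(r) for r in out[:8]]
    out.sort(key=lambda r:-r[0]);[print(r) for r in out[:3]]
E
OMP_NUM_THREADS=1 python3 srch.py
```

```text
4
0
```

```bash
cat > fast.py <<'E'
from fk2 import *
h0,a1,l1,b1,c3,l2,b2,c5,l3,b3,y2,y4,y6=X
V=[np.zeros(3),np.array([a1,0,0]),np.array([b1,y2,l1]),np.array([c3,0,0]),np.array([b2,y4,l2]),np.array([c5,0,0]),np.array([b3,y6,l3]),np.zeros(3)]
CM=C.as_matrix();Z=np.array([0,0,1.]);Y=np.array([0,1.,0])
def rz(t):c,s=np.cos(t),np.sin(t);return np.array([[c,-s,0],[s,c,0],[0,0,1]])
def ry(t):c,s=np.cos(t),np.sin(t);return np.array([[c,0,s],[0,1,0],[-s,0,c]])
def kin(q):
    q=np.radians(q);R=np.eye(3);p=np.array([0,0,h0]);ax=[];o=[]
    for i in range(7):
        ax.append(R[:,2]*-1 if i%2==0 else R[:,1]);o.append(p)
        R=R@(rz(-q[i]) if i%2==0 else ry(q[i]));p=p+R@V[i+1]
    J=np.zeros((6,7))
    for i in range(7):J[:3,i]=np.cross(ax[i],p-o[i]);J[3:,i]=ax[i]
    return p,R@CM,J
def rv(R):return cv2.Rodrigues(R)[0][:,0]
def go(q,p1,R1,lo,hi,step=(.012,.08)):
    p0,R0,_=kin(q);dr=rv(R0.T@R1);n=int(np.ceil(max(np.linalg.norm(p1-p0)/step[0],np.linalg.norm(dr)/step[1],1)));m=99
    for i in range(1,n+1):
        pt=p0+(p1-p0)*i/n;Rt_=R0@cv2.Rodrigues(dr*i/n)[0]
        for _ in range(2):
            p,R,J=kin(q);e=np.r_[pt-p,rv(Rt_@R.T)];q=q+np.degrees(J.T@np.linalg.solve(J@J.T+1e-9*np.eye(6),e))
        m=min(m,(q-lo).min(),(hi-q).min())
        if m<0:return q,m
    return q,m
E
cat > s2.py <<'E'
from fast import *
from multiprocessing import Pool
import time
lo=np.array([-178,-17,-77,15,-78,.8,-162])+3.;hi=np.array([178,117.8,75.6,138.7,258,113,162])-3.
a=np.radians(99.5);yv=np.array([np.cos(a),np.sin(a),0]);xh=np.array([yv[1],-yv[0],0]);zv=-xh*.5+np.array([0,0,.866])
RT=np.c_[yv,np.cross(-zv,yv),-zv];mk=np.array([.5735,.1445,.125]);F=np.diag([-1.,-1,1])
Rr=lambda a:cv2.Rodrigues(np.radians(np.array(a,float)))[0]
def run(seed):
    g=np.random.default_rng(seed);q,_=go(Q[4],PP[4]+zv*.08,RT,lo-9,hi+9);w=[]
    best=None
    for k in range(g.integers(2,6)):
        pos=np.array([g.uniform(.45,.62),g.uniform(-.15,.25),g.uniform(.3,.42)])
        if g.random()<.4:pos=kin(q)[0]
        tool=kin(q)[1]@Rr([0,0,g.choice([-120,-60,0,60,120])])
        if g.random()<.6:
            zt=tool[:,2];tg=Rr([g.uniform(-40,40),g.uniform(-40,40),0])@np.array([0,0,-1.]);cr=np.cross(zt,tg);s=np.linalg.norm(cr);tool=cv2.Rodrigues(cr/max(s,1e-9)*np.arctan2(s,zt@tg))[0]@tool
        q,m=go(q,pos,tool,lo,hi)
        if m<0:break
        w.append((pos.round(3).tolist(),rv(tool).round(3).tolist()))
        for e,Re in((0,RT),(180,RT@F)):
            q1,m=go(q,mk+zv*.16,Re,lo,hi)
            if m<0:continue
            best=min(best,q1[2]) if best is not None else q1[2]
            q2,m=go(q1,mk+zv*.032,Re,lo,hi)
            if m<0:continue
            for t in(90,-90):
                q3,m3=go(q2,mk+zv*.032,Re@Rr([0,0,t*.99]),lo,hi)
                if m3>0:return best,(len(w),w,e,t,q1.round(0).tolist(),q2.round(0).tolist(),q3.round(0).tolist())
    return best,None
if __name__=='__main__':
    t=time.time();out=[];b=99;n=0
    with Pool() as P:
        for bb,r in P.imap_unordered(run,range(10**6)):
            n+=1
            if bb is not None:b=min(b,bb)
            if r:out.append(r)
            if time.time()-t>150:P.terminate();break
    out.sort(key=lambda r:(r[0]))
    print(n,b,len(out));[print(r) for r in out[:6]]
    # tilt-relaxed direct option
    for dl in(0,2,4,6,8):
        Re=Rr(yv*dl*1.)@RT
        for sgn in(1,-1):
            Re=Rr(yv*dl*sgn)@RT;q=Q[4];L=lo.copy();L[5]=-20
            q,_=go(q,PP[4]+zv*.02,Re,L,hi);q,m=go(q,mk-Re[:,2]*.032,Re,L,hi);print(dl*sgn,q.round(1),np.degrees(np.arccos(-Re[2,2])).round(1))
E
OMP_NUM_THREADS=1 python3 s2.py
```

```text
8370 -70.55451468663297 122
(1, [([0.488, 0.132, 0.276], [1.247, -2.557, -1.189])], 180, 90, [7.0, 14.0, -34.0, 125.0, 48.0, 20.0, 123.0], [-10.0, 29.0, -13.0, 125.0, 102.0, 12.0, 70.0], [2.0, 31.0, -31.0, 124.0, 97.0, 21.0, -12.0])
(1, [([0.488, 0.132, 0.276], [-1.015, 2.427, 0.396])], 180, 90, [14.0, 15.0, -44.0, 125.0, 54.0, 23.0, 117.0], [0.0, 30.0, -28.0, 124.0, 97.0, 19.0, 77.0], [8.0, 33.0, -40.0, 124.0, 96.0, 26.0, -10.0])
(1, [([0.488, 0.132, 0.276], [1.217, -2.528, -1.137])], 180, 90, [4.0, 13.0, -31.0, 125.0, 46.0, 19.0, 125.0], [-13.0, 28.0, -9.0, 125.0, 106.0, 9.0, 66.0], [1.0, 30.0, -28.0, 124.0, 97.0, 19.0, -12.0])
(1, [([0.488, 0.132, 0.276], [-1.15, 2.584, 0.735])], 180, 90, [6.0, 14.0, -33.0, 125.0, 48.0, 20.0, 123.0], [-11.0, 28.0, -12.0, 125.0, 103.0, 11.0, 69.0], [2.0, 31.0, -30.0, 124.0, 97.0, 20.0, -12.0])
(1, [([0.524, 0.245, 0.32], [-0.968, 2.317, 0.341])], 180, 90, [16.0, 16.0, -46.0, 125.0, 55.0, 24.0, 116.0], [3.0, 31.0, -31.0, 124.0, 97.0, 21.0, 78.0], [10.0, 33.0, -42.0, 124.0, 95.0, 27.0, -9.0])
(1, [([0.488, 0.132, 0.276], [-1.128, 2.479, 0.77])], 180, 90, [16.0, 16.0, -45.0, 125.0, 55.0, 24.0, 116.0], [2.0, 31.0, -30.0, 124.0, 97.0, 20.0, 77.0], [9.0, 33.0, -41.0, 124.0, 95.0, 27.0, -9.0])
0 [-24.7  28.3   8.2 125.1 -11.8  -2.9   3. ] 30.0
0 [-24.7  28.3   8.2 125.1 -11.8  -2.9   3. ] 30.0
2 [-25.   28.3   9.  123.4 -12.7   1.    4. ] 28.0
-2 [-24.6  28.4   7.7 126.8 -10.8  -6.7   1.8] 32.0
4 [-25.4  28.4   9.9 121.6 -13.4   4.7   4.8] 26.0
-4 [-24.6  28.6   7.4 128.5  -9.9 -10.7   0.6] 34.0
6 [-25.9  28.6  10.9 119.8 -13.8   8.4   5.4] 24.0
-6 [-24.8  29.    7.4 130.2  -9.  -14.7  -0.5] 36.0
8 [-26.3  28.9  11.9 118.1 -14.1  12.1   5.8] 22.0
-8 [-25.1  29.5   7.5 131.9  -8.3 -18.8  -1.6] 38.0
```

Direct descent would run joint 6 past its limit. A half turn with a wobble at the retreat pose gives a safe configuration, so I plan those rows.

```bash
cat > pl.py <<'E'
from s2 import *
def segs(q,targets):
    for p,R in targets:
        p0,R0,_=kin(q);print('->',np.round(p,3));plan(p0,Ro.from_matrix(R0),p,Ro.from_matrix(R))
        q,m=go(q,p,R,lo,hi);print('  q',q.round(0),'m',round(m,1))
    return q
E
python3 - <<'E'
from pl import *
lo=lo-9;q=np.array(manip.state()['q'],float)
W=cv2.Rodrigues(np.array([-1.015,2.427,.396]))[0]
import pl; pl.lo=lo
q=segs(q,[(PP[4]+zv*.08,RT),(np.array([.488,.132,.276]),W),(mk+zv*.16,RT@F),(mk+zv*.032,RT@F)])
print('waypoint tool z',W[:,2],'x',W[:,0],'rot angle',np.degrees(np.linalg.norm(rv(RT.T@W))))
E
```

```text
-> [0.488 0.132 0.276]
[-0.003, 0.003, -0.796, 0.005, -0.001, 0.004]
  q [-46.  11.  30. 126.  -5.  15.  -4.] m 9.2
-> [0.488 0.132 0.276]
[0.001, -0.001, -0.0, -0.165, 0.158, -0.985]
[0.001, 0.001, -0.0, -0.165, 0.158, -0.985]
  q [ 45.  25. -66. 120.   8.  23. 115.] m 7.0
-> [0.495 0.131 0.264]
[0.03, -0.063, 0.123, 0.273, 0.286, -0.987]
  q [ 14.  15. -44. 125.  54.  23. 117.] m 11.0
-> [0.558 0.142 0.153]
[0.0, 0.0, 0.64, -0.0, 0.0, 0.0]
[0.0, 0.0, 0.64, -0.0, 0.0, 0.0]
  q [  0.  30. -28. 124.  97.  19.  77.] m 10.4
waypoint tool z [ 0.31516297  0.43278028 -0.84461443] x [-0.61181474 -0.58769574 -0.5294303 ] rot angle 121.27379932543974
```

Call:
move_arm --pt "0 0 -0.4 0.005 0 0 5" --pt "0 0 -0.8 0.005 0 0 5" --pt "0 0 -0.8 0.005 0 0 5"

```text
clock: 9.22
tcp_pos: [0.4876, 0.1337, 0.2784]
tcp_rot: [149.8, -0.1, 99.9]
wrist_force: [0.1, 0.7, -1.9]
width: 0.014
grip_force: 30.0
```

Call:
move_arm --pt "0 0 0 -0.027 0.026 -0.165 5" --pt "0 0 0 -0.054 0.052 -0.33 5" --pt "0 0 0 -0.081 0.078 -0.495 5" --pt "0 0 0 -0.108 0.104 -0.66 5" --pt "0 0 0 -0.135 0.13 -0.825 5" --pt "0 0 0 -0.165 0.16 -0.985 5" --pt "0 0 0 -0.165 0.16 -0.985 5"

```text
clock: 10.1
tcp_pos: [0.4885, 0.1291, 0.2745]
tcp_rot: [151.5, 22.3, 156.3]
wrist_force: [-0.1, -0.4, -0.0]
width: 0.0135
grip_force: 30.0
```

```bash
python3 - <<'E'
import pl
from pl import *
pl.lo=lo-3;q=np.array(manip.state()['q'],float);print(q.round(1))
W=cv2.Rodrigues(np.array([-1.015,2.427,.396]))[0]
segs(q,[(np.array([.488,.132,.276]),W),(mk+zv*.16,RT@F),(mk+zv*.032,RT@F)])
E
```

```text
[ 21.3  12.9 -37.9 127.9 -18.    8.   75.7]
-> [0.488 0.132 0.276]
[0.01, 0.023, -0.006, -0.164, 0.154, -0.989]
  q [ 44.  24. -65. 120.   4.  23. 118.] m 7.7
-> [0.495 0.131 0.264]
[0.03, -0.063, 0.123, 0.273, 0.286, -0.987]
  q [ 12.  15. -40. 125.  52.  22. 119.] m 10.9
-> [0.558 0.142 0.153]
[0.0, 0.0, 0.64, -0.0, 0.0, 0.0]
[0.0, 0.0, 0.64, -0.0, 0.0, 0.0]
  q [ -3.  30. -23. 124.  98.  17.  75.] m 10.3
```

On plan; continuing.

Call:
move_arm --pt "0.01 0.02 0 -0.027 0.026 -0.165 5" --pt "0.01 0.02 0 -0.054 0.052 -0.33 5" --pt "0.01 0.02 0 -0.081 0.078 -0.495 5" --pt "0.01 0.02 0 -0.108 0.104 -0.66 5" --pt "0.01 0.02 0 -0.135 0.13 -0.825 5" --pt "0.01 0.02 0 -0.165 0.155 -0.99 5" --pt "0.01 0.02 0 -0.165 0.155 -0.99 5"

```text
clock: 10.98
tcp_pos: [0.4877, 0.1353, 0.2749]
tcp_rot: [174.6, 31.9, -135.7]
wrist_force: [0.4, 0.0, -1.3]
width: 0.014
grip_force: 30.0
```

```bash
python3 - <<'E'
import pl
from pl import *
pl.lo=lo-3;q=np.array(manip.state()['q'],float);print(q.round(1))
segs(q,[(mk+zv*.16,RT@F),(mk+zv*.032,RT@F)])
E
```

```text
[ 42.7  24.2 -64.  120.1   3.7  22.9 118.6]
-> [0.495 0.131 0.264]
[0.041, -0.1, 0.096, 0.277, 0.287, -0.98]
  q [ 11.  15. -40. 125.  52.  22. 119.] m 10.9
-> [0.558 0.142 0.153]
[0.0, 0.0, 0.64, -0.0, 0.0, 0.0]
[0.0, 0.0, 0.64, -0.0, 0.0, 0.0]
  q [ -3.  29. -22. 124.  99.  16.  75.] m 10.3
```

Call:
move_arm --pt "0.01 -0.02 0.02 0.045 0.048 -0.163 5" --pt "0.02 -0.03 0.03 0.09 0.096 -0.326 5" --pt "0.02 -0.05 0.05 0.138 0.143 -0.49 5" --pt "0.03 -0.07 0.06 0.185 0.19 -0.653 5" --pt "0.03 -0.08 0.08 0.23 0.24 -0.816 5" --pt "0.04 -0.1 0.1 0.277 0.287 -0.98 5" --pt "0.04 -0.1 0.1 0.277 0.287 -0.98 5"

```text
clock: 11.85
tcp_pos: [0.4933, 0.1322, 0.264]
tcp_rot: [-149.9, 0.0, -80.3]
wrist_force: [0.4, 0.2, -1.6]
width: 0.0137
grip_force: 30.0
```

Call:
move_arm --pt "0 0 0.3 0 0 0 5" --pt "0 0 0.65 0 0 0 5" --pt "0 0 0.65 0 0 0 5" --pt "0 0 0.65 0 0 0 5"

```text
clock: 12.35
tcp_pos: [0.5272, 0.1354, 0.2086]
tcp_rot: [-149.9, 0.0, -80.5]
wrist_force: [-0.6, 0.8, -1.7]
width: 0.0135
grip_force: 30.0
```

```bash
python3 - <<'E'
import pl
from pl import *
c=cap('wrist');pickle.dump(c,open('w7.pkl','wb'))
pl.lo=lo-3;s=manip.state();q=np.array(s['q'],float);print(q.round(1),s['tcp_pos'],s['tcp_rot'])
segs(q,[(mk+zv*.032,RT@F)])
# stripes: red components
h=cv2.cvtColor(c['bgr'],cv2.COLOR_BGR2HSV);m=cv2.inRange(h,(0,130,150),(4,255,255))|cv2.inRange(h,(174,130,150),(180,255,255))
n,l,st,ce=cv2.connectedComponentsWithStats(m);print([(st[i].tolist(),ce[i].round(1).tolist()) for i in range(1,n) if st[i,4]>40])
cv2.imwrite('pics/w7.png',cv2.resize(c['bgr'][120:320,220:420],(600,600),interpolation=2))
E
```

```text
[ -0.3  21.4 -25.2 125.5  73.   15.6  99.6] [0.52733477 0.13525186 0.20898395] [-1.49797056e+02  1.04554738e-02 -8.04423006e+01]
-> [0.558 0.142 0.153]
[-0.038, 0.011, 0.639, -0.003, 0.001, 0.001]
  q [ -4.  29. -21. 125.  99.  16.  74.] m 10.2
[([293, 207, 18, 13, 191], [300.6, 213.1]), ([340, 208, 18, 12, 195], [348.9, 213.5])]
```

View pics/w7.png

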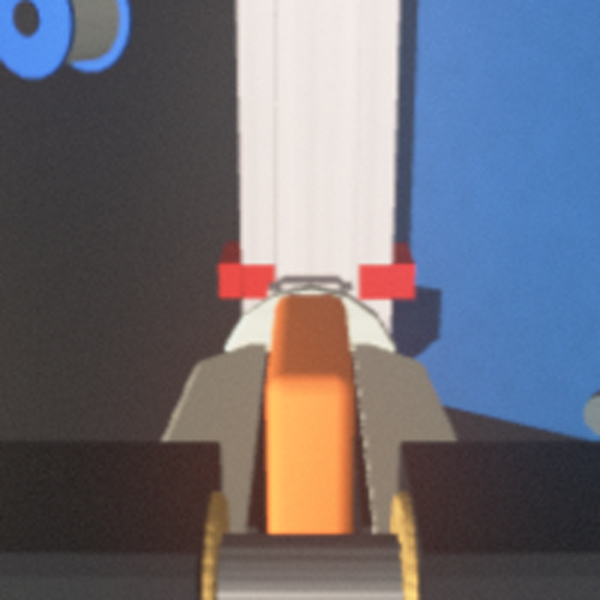

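The stripes' inner edges are at columns 275 and 358, row 281, so the slot centre is at (316.5,281). The grip edge is at (309,376) and the head tip at (309,285).

```bash
python3 - <<'E'
from h import *
c=pickle.load(open('w7.pkl','rb'));p0,R0=cur();rel(c,p0,R0,(325.5,213.7),(323,245.3))
rel(pickle.load(open('w6.pkl','rb')),PP[-1],Ro.from_euler('xyz',[149.757,.095,99.666],degrees=True),(321.67,212),(323.3,245.3)) if 0 else None
print(manip.state()['tcp_rot'])
E
```

```text
edge [ 18.7  -0.  -15. ] markW [0.5726 0.1455 0.125 ] mark tool [-2.5  2.2 95.9]
[-1.49797056e+02  1.04554738e-02 -8.04423006e+01]
```

Call:
move_arm --pt "-0.035 0.017 0.1 -0.003 0 0 5" --pt "-0.035 0.017 0.25 -0.003 0 0 5" --pt "-0.035 0.017 0.35 -0.003 0 0 5" --pt "-0.035 0.017 0.4 -0.003 0 0 5" --pt "-0.035 0.017 0.45 -0.003 0 0 5" --pt "-0.035 0.017 0.5 -0.003 0 0 5" --pt "-0.035 0.017 0.54 -0.003 0 0 5" --pt "-0.035 0.017 0.54 -0.003 0 0 5"

```text
clock: 13.4
tcp_pos: [0.5522, 0.1427, 0.1604]
tcp_rot: [-150.0, -0.1, -80.4]
wrist_force: [0.1, 0.5, -1.3]
width: 0.0138
grip_force: 30.0
```

```bash
python3 - <<'E'
from pl import *
c=cap('wrist');pickle.dump(c,open('w8.pkl','wb'));s=manip.state();print(s['tcp_pos'],s['tcp_rot'],s['wrist_force'],np.round(s['q'],1),s['width'])
p0,R0=cur();print('mark tool',R0.inv().apply(np.array([.573,.145,.125])-p0)*1e3)
t=cap('side')
a=cv2.resize(c['bgr'][140:290,240:390],(400,400),interpolation=2);b=cv2.resize(t['bgr'][130:210,270:350],(400,400),interpolation=2)
cv2.imwrite('pics/c8.png',np.hstack([a,b]))
E
```

```text
[0.55213774 0.14271675 0.16046911] [-1.50038123e+02 -6.92082231e-02 -8.03629954e+01] [ 0.13321615 -0.36884593 -1.17190282] [ -4.6  28.  -20.4 124.9  96.1  14.8  77.1] 0.013650792085070688
mark tool [ 1.19858783 -0.43542027 41.19319133]
```

View pics/c8.png

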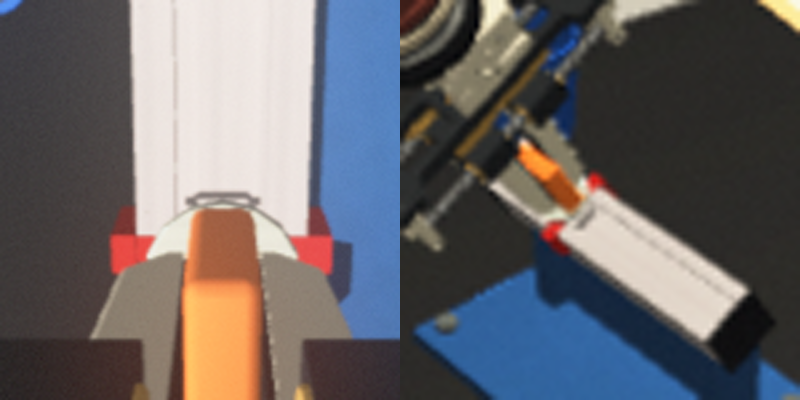

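The head at crop (224,198) is centred on the slot (strut edges 135 and 312, slot edge at 175), and the clip stripes are at row 254. There is no contact force, so I push home.

Call:
move_arm --pt "0.005 -0.002 0.03 0 0 0 5" --pt "0.005 -0.002 0.05 0 0 0 5" --pt "0.005 -0.002 0.07 0 0 0 5" --pt "0.005 -0.002 0.08 0 0 0 5" --pt "0.005 -0.002 0.09 0 0 0 5" --pt "0.005 -0.002 0.09 0 0 0 5" --pt "0.005 -0.002 0.09 0 0 0 5"

```text
clock: 14.38
tcp_pos: [0.5567, 0.1431, 0.1527]
tcp_rot: [-150.0, -0.1, -80.3]
wrist_force: [0.3, -0.1, -0.8]
width: 0.0139
grip_force: 30.0
```

```bash
python3 - <<'E'
from pl import *
s=manip.state();print(s['tcp_pos'],s['tcp_rot'],s['wrist_force'],s['ft_torque'],np.round(s['q'],1))
p0,R0=cur();print('mark tool',R0.inv().apply(np.array([.573,.145,.125])-p0)*1e3,'F tool',R0.inv().apply(s['wrist_force']))
E
```

```text
[0.55674802 0.14310366 0.15267075] [-1.50044192e+02 -8.54003443e-02 -8.03398819e+01] [ 0.30556345 -0.06625039 -0.80374177] [0.03844713 0.77291966 0.03183371] [ -4.   29.3 -21.1 124.6  99.2  15.5  74.3]
mark tool [ 0.81643836 -0.33941874 32.13427269] F tool [0.11538741 0.1500626  0.84138335]
```

Call:
move_arm --pt "0 0 0.005 0 0 0 5" --pt "0 0 0.01 0 0 0 5" --pt "0 0 0.015 0 0 0 5" --pt "0 0 0.015 0 0 0 5"

```text
clock: 14.88
tcp_pos: [0.5569, 0.1431, 0.1524]
tcp_rot: [-150.0, -0.1, -80.3]
wrist_force: [-7.3, -2.4, 9.9]
width: 0.0136
grip_force: 30.0
```

The collar is seated, with about 12 N normal force. Next comes the quarter turn about +z, which the joint simulation showed as safe.

Call:
move_arm --pt "0 0 -0.008 0 0 0 5" --pt "0 0 -0.008 0 0 0.12 5" --pt "0 0 -0.008 0 0 0.25 5" --pt "0 0 -0.008 0 0 0.38 5" --pt "0 0 -0.008 0 0 0.5 5" --pt "0 0 -0.008 0 0 0.63 5" --pt "0 0 -0.008 0 0 0.75 5" --pt "0 0 -0.008 0 0 0.75 5"

```text
clock: 15.88
tcp_pos: [0.5573, 0.1435, 0.1527]
tcp_rot: [-157.7, 20.7, -121.2]
wrist_force: [-3.3, -0.3, 4.7]
width: 0.014
grip_force: 30.0
```

Call:
move_arm --pt "0 0 0 0 0 0.12 5" --pt "0 0 0 0 0 0.25 5" --pt "0 0 0 0 0 0.38 5" --pt "0 0 0 0 0 0.5 5" --pt "0 0 0 0 0 0.63 5" --pt "0 0 0 0 0 0.75 5" --pt "0 0 0 0 0 0.75 5" --pt "0 0 0 0 0 0.75 5"

```text
clock: 16.88
tcp_pos: [0.5572, 0.1435, 0.1527]
tcp_rot: [-179.9, 30.0, -170.3]
wrist_force: [-4.0, -0.5, 5.0]
width: 0.0137
grip_force: 30.0
```

```bash
python3 - <<'E'
from pl import *
s=manip.state();print(s['tcp_pos'],s['tcp_rot'],s['wrist_force'],s['ft_torque'],np.round(s['q'],1))
p0,R0=cur();print('mark tool',R0.inv().apply(np.array([.573,.145,.125])-p0)*1e3,'tool x . slot',R0.apply([1,0,0])@yv,'F',R0.inv().apply(s['wrist_force']))
E
```

```text
[0.55724679 0.14352694 0.15271593] [-179.90962767   30.02339334 -170.27356472] [-4.00177223 -0.49360245  4.99580158] [-0.08430795  0.68012126 -0.06200606] [  5.7  31.9 -35.5 124.3  96.5  23.5 -11.5]
mark tool [ 0.20888794 -1.15922348 31.89229624] tool x . slot -0.0034217521044499475 F [ 0.98754943  0.17956737 -6.34100619]
```

Call:
move_arm --pt "0 0 0 0 0 0 20" --pt "0 0 0 0 0 0 40" --pt "0 0 0 0 0 0 40" --pt "0 0 0 0 0 0 40" --pt "0 0 -0.1 0 0 0 40" --pt "0 0 -0.3 0 0 0 40" --pt "0 0 -0.6 0 0 0 40" --pt "0 0 -1 0 0 0 40" --pt "0 0 -1 0 0 0 40"

```text
clock: 18.0
tcp_pos: [0.508, 0.1353, 0.2409]
tcp_rot: [-179.9, 30.2, -170.3]
wrist_force: [0.8, 0.2, 0.1]
width: 0.0401
grip_force: 0.0
```

```bash
python3 - <<'E'
from pl import *
c=cap('wrist');t=cap('side');s=manip.state();print(s['tcp_pos'],s['wrist_force'],s['width'],np.round(s['q'],1))
print(proj(c,[mk,mk+zv*.047,mk+zv*.047+xh*0]))
a=cv2.resize(c['bgr'][100:300,220:420],(400,400),interpolation=2);b=cv2.resize(t['bgr'][130:230,270:370],(400,400),interpolation=2)
cv2.imwrite('pics/c9.png',np.hstack([a,b]))
E
```

```text
[0.50815156 0.13437131 0.23857063] [-0.58399549  0.15884141 -0.18158192] 0.039901161053797894 [ 11.5  19.1 -40.9 125.3  64.8  22.1  17.3]
[[321.39272499 196.84016372]
 [321.08493444 212.43631882]
 [321.08493444 212.43631882]]
```

View pics/c9.png

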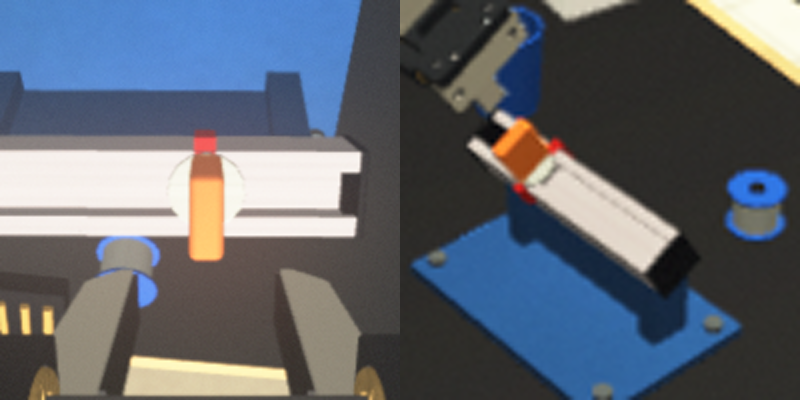

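The released knob at crop (206,195) stands square and is turned across the slot. Its collar is down on the lips and in line with the clip stripe at (205,142), and the gripper is clear. I hand the job in.

```bash
python3 -c "
from cell import manip
print(manip.close_job())"
```

```text
the job is handed in; nothing more can be done
None
```

The orange knob is seated in the strut slot in line with the red clip, turned a quarter turn so its head lies across under the lips, and released; the job is handed in at about 18 s, though the hand-in call returned no verdict.

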